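# Close up the jeweller's bench

### The job

Close up the goldsmith's bench for the night: set each spare bottle from the open bench down upright, without dropping it (they are glass), on the floor of an empty cell of the bottle caddy, one to a cell, leaving the cells that already hold a bottle or a low tin as they are; nest the loose mixing cups fully down into the cup on the cork coaster, all in one upright stack there; and hang the ear defenders astride the free stretch of the tool rail, padded band square across the bar and one shell on either side. Leave the other tools where they lie.

Things in the scene. Friction and masses are not known exactly. Their poses are not given: they have to be found in the camera images.
- caddy: fixed plywood bottle caddy, left or right, 152 (x) by 224 (y) by 60 mm high, walls 4 mm, dividers 52 mm high, floor 4 mm up. Six cells 69 mm wide; centres in its frame (x, y mm): cell 0 (-37, -73), 1 (-37, 0), 2 (-37, 73), 3 (37, -73), 4 (37, 0), 5 (37, 73). Origin: centre of its underside
- stored0: already in cell 0 of the caddy, if present (None when absent: that cell is empty), to be left there; capped amber bottle 95 mm tall, body diameter 54 mm up to 54 mm, shoulder, yellow cap of diameter 36 mm from 71 to 95 mm height, bottom-heavy. Origin: centre of its underside; z up
- stored1: already in cell 1 of the caddy, if present (None when absent: that cell is empty), to be left there; low steel tin with a white lid, 54 mm in diameter and 32 mm tall, so lower than the cell walls. Origin: centre of its underside
- stored2: already in cell 2 of the caddy, if present (None when absent: that cell is empty), to be left there; capped amber bottle 95 mm tall, body diameter 54 mm up to 54 mm, shoulder, yellow cap of diameter 36 mm from 71 to 95 mm height, bottom-heavy. Origin: centre of its underside; z up
- stored3: already in cell 3 of the caddy, if present (None when absent: that cell is empty), to be left there; low steel tin with a white lid, 54 mm in diameter and 32 mm tall, so lower than the cell walls. Origin: centre of its underside
- stored4: already in cell 4 of the caddy, if present (None when absent: that cell is empty), to be left there; capped amber bottle 95 mm tall, body diameter 54 mm up to 54 mm, shoulder, yellow cap of diameter 36 mm from 71 to 95 mm height, bottom-heavy. Origin: centre of its underside; z up
- stored5: already in cell 5 of the caddy, if present (None when absent: that cell is empty), to be left there; capped amber bottle 95 mm tall, body diameter 54 mm up to 54 mm, shoulder, yellow cap of diameter 36 mm from 71 to 95 mm height, bottom-heavy. Origin: centre of its underside; z up
- spare0: spare bottle standing on the open bench near the robot, 190 g; None for good when absent (3 or 4 are present): capped amber bottle 95 mm tall, body diameter 54 mm up to 54 mm, shoulder, yellow cap of diameter 36 mm from 71 to 95 mm height, bottom-heavy. Origin: centre of its underside; z up
- spare1: spare bottle standing on the open bench near the robot, 190 g; None for good when absent (3 or 4 are present): capped amber bottle 95 mm tall, body diameter 54 mm up to 54 mm, shoulder, yellow cap of diameter 36 mm from 71 to 95 mm height, bottom-heavy. Origin: centre of its underside; z up
- spare2: spare bottle standing on the open bench near the robot, 190 g; None for good when absent (3 or 4 are present): capped amber bottle 95 mm tall, body diameter 54 mm up to 54 mm, shoulder, yellow cap of diameter 36 mm from 71 to 95 mm height, bottom-heavy. Origin: centre of its underside; z up
- spare3: spare bottle standing on the open bench near the robot, 190 g; None for good when absent (3 or 4 are present): capped amber bottle 95 mm tall, body diameter 54 mm up to 54 mm, shoulder, yellow cap of diameter 36 mm from 71 to 95 mm height, bottom-heavy. Origin: centre of its underside; z up
- cup0: the cup standing on the cork coaster: white plastic mixing cup with a blue line, 100 mm tall: tapered body (diameter 39 mm at the foot, 58 at 68 mm height), then an upright collar 69 mm outside, 62 inside. Nested, its collar rests on the rim of the cup below, 32 mm higher than that cup, with 2 mm play. Origin: centre of its underside; z up
- cup1: loose cup standing on the open bench near the robot; None for good if absent (1 or 2 present): like cup0. white plastic mixing cup with a blue line, 100 mm tall: tapered body (diameter 39 mm at the foot, 58 at 68 mm height), then an upright collar 69 mm outside, 62 inside. Origin as cup0
- cup2: loose cup standing on the open bench near the robot; None for good if absent (1 or 2 present): like cup0. white plastic mixing cup with a blue line, 100 mm tall: tapered body (diameter 39 mm at the foot, 58 at 68 mm height), then an upright collar 69 mm outside, 62 inside. Origin as cup0
- coaster_top (a point): centre of the top of the fixed cork coaster, 80 mm in diameter, 4 mm thick
- muffs: ear defenders standing on two red shells, arch up, 240 g: 166 mm wide (x), 60 deep (y), 155 tall; shells 78 tall, 72 mm clear gap between the cushions; steel headband 20 mm wide; at the top a black pad 75 long (x), 30 wide (y), 20 thick (135 to 155 mm height), the place to grip, fingers closing along y. Origin: midway between the shells' undersides
- muffs_arch (a point): middle of the underside of the padded piece of the ear defenders, 135 mm above their origin
- rail: fixed tool rail, left or right: a level steel bar 12 mm thick along its y, 300 mm long, its top 152 mm above the bench, on two posts at y = -150 and 150 mm. Yellow-handled pliers (fixed) sit astride it at y = 105 mm, up to 196 mm height. Origin: centre, at bench level
- rail_free (a point): top of the rail's bar in the middle of its free stretch (y = -30 mm in the rail's frame); its axes are the rail's. Something 60 mm wide has room 80 mm to either side of it
- roll: bystander: steel mill roll (ring), 56 mm in diameter, 26 mm tall; origin at its underside
- pliers: bystander: orange-handled pliers lying flat, 145 mm long; origin under the joint
- hammer: bystander: hammer with a wooden handle, about 280 mm long, lying at the far side of the bench
- bench_block: bystander: square steel bench block, 75 by 75 by 20 mm; origin at its underside

How it is judged:
At the end, for the whole second after the job is handed in: Spares upright on cell floors (within 15 mm of cell centres, 8 mm of floor); cups nested on the coaster cup (axes 6 mm, 32 mm a step +-4); ear defenders' pad on the bar (25 mm across, 90 along, tilt 0.3, square 0.35 rad); stored things and tools moved < 30 mm; at rest (((x of spare0 in the frame of caddy between -0.052 and -0.022 m and y of spare0 in the frame of caddy between -0.0883 and -0.0583 m and z of spare0 in the frame of caddy between -0.004 and 0.012 m) or (x of spare0 in the frame of caddy between -0.052 and -0.022 m and y of spare0 in the frame of caddy between -0.015 and 0.015 m and z of spare0 in the frame of caddy between -0.004 and 0.012 m) or (x of spare0 in the frame of caddy between -0.052 and -0.022 m and y of spare0 in the frame of caddy between 0.0583 and 0.0883 m and z of spare0 in the frame of caddy between -0.004 and 0.012 m) or (x of spare0 in the frame of caddy between 0.022 and 0.052 m and y of spare0 in the frame of caddy between -0.0883 and -0.0583 m and z of spare0 in the frame of caddy between -0.004 and 0.012 m) or (x of spare0 in the frame of caddy between 0.022 and 0.052 m and y of spare0 in the frame of caddy between -0.015 and 0.015 m and z of spare0 in the frame of caddy between -0.004 and 0.012 m) or (x of spare0 in the frame of caddy between 0.022 and 0.052 m and y of spare0 in the frame of caddy between 0.0583 and 0.0883 m and z of spare0 in the frame of caddy between -0.004 and 0.012 m)) and angle between each of spare0, spare1, spare2, spare3, stored0, stored1, stored2, stored3, stored4, stored5's own z axis and vertical below 0.12 rad and linear speed of each of spare0, spare1, spare2, spare3, cup1, cup2, muffs below 0.03 m/s and ((x of spare1 in the frame of caddy between -0.052 and -0.022 m and y of spare1 in the frame of caddy between -0.0883 and -0.0583 m and z of spare1 in the frame of caddy between -0.004 and 0.012 m) or (x of spare1 in the frame of caddy between -0.052 and -0.022 m and y of spare1 in the frame of caddy between -0.015 and 0.015 m and z of spare1 in the frame of caddy between -0.004 and 0.012 m) or (x of spare1 in the frame of caddy between -0.052 and -0.022 m and y of spare1 in the frame of caddy between 0.0583 and 0.0883 m and z of spare1 in the frame of caddy between -0.004 and 0.012 m) or (x of spare1 in the frame of caddy between 0.022 and 0.052 m and y of spare1 in the frame of caddy between -0.0883 and -0.0583 m and z of spare1 in the frame of caddy between -0.004 and 0.012 m) or (x of spare1 in the frame of caddy between 0.022 and 0.052 m and y of spare1 in the frame of caddy between -0.015 and 0.015 m and z of spare1 in the frame of caddy between -0.004 and 0.012 m) or (x of spare1 in the frame of caddy between 0.022 and 0.052 m and y of spare1 in the frame of caddy between 0.0583 and 0.0883 m and z of spare1 in the frame of caddy between -0.004 and 0.012 m)) and ((x of spare2 in the frame of caddy between -0.052 and -0.022 m and y of spare2 in the frame of caddy between -0.0883 and -0.0583 m and z of spare2 in the frame of caddy between -0.004 and 0.012 m) or (x of spare2 in the frame of caddy between -0.052 and -0.022 m and y of spare2 in the frame of caddy between -0.015 and 0.015 m and z of spare2 in the frame of caddy between -0.004 and 0.012 m) or (x of spare2 in the frame of caddy between -0.052 and -0.022 m and y of spare2 in the frame of caddy between 0.0583 and 0.0883 m and z of spare2 in the frame of caddy between -0.004 and 0.012 m) or (x of spare2 in the frame of caddy between 0.022 and 0.052 m and y of spare2 in the frame of caddy between -0.0883 and -0.0583 m and z of spare2 in the frame of caddy between -0.004 and 0.012 m) or (x of spare2 in the frame of caddy between 0.022 and 0.052 m and y of spare2 in the frame of caddy between -0.015 and 0.015 m and z of spare2 in the frame of caddy between -0.004 and 0.012 m) or (x of spare2 in the frame of caddy between 0.022 and 0.052 m and y of spare2 in the frame of caddy between 0.0583 and 0.0883 m and z of spare2 in the frame of caddy between -0.004 and 0.012 m)) and ((x of spare3 in the frame of caddy between -0.052 and -0.022 m and y of spare3 in the frame of caddy between -0.0883 and -0.0583 m and z of spare3 in the frame of caddy between -0.004 and 0.012 m) or (x of spare3 in the frame of caddy between -0.052 and -0.022 m and y of spare3 in the frame of caddy between -0.015 and 0.015 m and z of spare3 in the frame of caddy between -0.004 and 0.012 m) or (x of spare3 in the frame of caddy between -0.052 and -0.022 m and y of spare3 in the frame of caddy between 0.0583 and 0.0883 m and z of spare3 in the frame of caddy between -0.004 and 0.012 m) or (x of spare3 in the frame of caddy between 0.022 and 0.052 m and y of spare3 in the frame of caddy between -0.0883 and -0.0583 m and z of spare3 in the frame of caddy between -0.004 and 0.012 m) or (x of spare3 in the frame of caddy between 0.022 and 0.052 m and y of spare3 in the frame of caddy between -0.015 and 0.015 m and z of spare3 in the frame of caddy between -0.004 and 0.012 m) or (x of spare3 in the frame of caddy between 0.022 and 0.052 m and y of spare3 in the frame of caddy between 0.0583 and 0.0883 m and z of spare3 in the frame of caddy between -0.004 and 0.012 m)) and horizontal distance between each of cup1, cup2 and cup0 below 0.006 m and (z of cup1 in the frame of cup0 between 0.028 and 0.036 m or z of cup1 in the frame of cup0 between 0.06 and 0.068 m) and angle between each of cup1, cup2, cup0's own z axis and vertical below 0.08 rad and (z of cup2 in the frame of cup0 between 0.028 and 0.036 m or z of cup2 in the frame of cup0 between 0.06 and 0.068 m) and horizontal distance between cup0 and coaster_top below 0.03 m and z of cup0 in the frame of coaster_top between -0.004 and 0.004 m and x of muffs_arch in the frame of rail_free between -0.025 and 0.025 m and y of muffs_arch in the frame of rail_free between -0.09 and 0.09 m and z of muffs_arch in the frame of rail_free between -0.006 and 0.012 m and angle between muffs's own z axis and vertical below 0.3 rad and angle between the y axis of muffs and the y axis of rail, either way round below 0.35 rad and contact force between muffs and rail above 0.5 N and distance of each of stored0, stored1, stored2, stored3, stored4, stored5, roll, pliers, hammer, bench_block from where it was at the start of the episode below 0.03 m); the robot touches nothing.
It fails at once if a spare bottle is dropped or flung (faster than 1.3 m/s) (linear speed of any of spare0, spare1, spare2, spare3 above 1.3 m/s).
It fails at once if a bottle or tin already in the caddy is tipped or taken out of its cell (distance of any of stored0, stored1, stored2, stored3, stored4, stored5 from where it was at the start of the episode above 0.04 m or angle between any of stored0, stored1, stored2, stored3, stored4, stored5's own z axis and vertical above 0.5 rad).
It fails at once if a tool or block lying on the bench is pushed away (distance of any of roll, pliers, hammer, bench_block from where it was at the start of the episode above 0.05 m).
Of stored0, stored1, stored2, stored3, stored4, stored5 only 1 to 2 are there at a start; the rules pass over those that are not, and their reading is None.
Of spare0, spare1, spare2, spare3 only 3 to 4 are there at a start; the rules pass over those that are not, and their reading is None.
Of cup1, cup2 only 1 to 2 are there at a start; the rules pass over those that are not, and their reading is None.
At some moment in a run one of spare0, spare1, spare2, spare3 may be knocked a few centimetres aside while the robot is not near it.
It also fails if it takes over 210 s, if anything falls off the work surface, if the arm or the gripper's body presses on something with over 40 N, if the wrist force passes 120 N, or if a joint passes its speed limit or range.

### The arm

A 7-joint arm with a two-finger parallel gripper is mounted at the origin on the work surface. World frame = base frame: x ahead of the robot, y to its left, z up, the work surface at z = 0. Lengths are in m, angles in rad, forces in N, time in s.
With the tool pointing down it reaches from about 0.4 to 0.85 m from the base axis. Payload 10.4 kg.
Tool frame: the origin (TCP) lies at the very end of the fingers, on their centre line; the grasp point (between the pads) lies 19 mm behind it; z points along the fingers, y is the line along which they close (so a half turn about z gives the same grasp; the last joint's range is limited). The gripper opens to 85 mm and grips with 20 to 120 N. Pads are 22 mm wide; open, the fingers measure 114 mm over their backs; the gripper's body (76 mm by 85 mm) begins 54 mm behind the grasp point. The pads swing forward as they close: fully open they stand 13 mm farther back than shut.
Start: joints at [1.145, 0.332, -0.065, 1.46, 0.022, 1.35, -0.088], TCP at [0.245, -0.575, 0.231] pointing down, gripper open.
Joint ranges: [-2.6, 2.6], [-0.5, 2.12], [-1.47, 1.34], [0.16, 2.42], [-1.27, 4.41], [0.06, 2.06], [-2.6, 2.6]. Speed limits (rad/s): [2.22, 2.22, 2.79, 2.79, 3.14, 3.14, 3.14].

### API

Orientations are given as a unit quaternion [x, y, z, w].
In Python, from workcell import manip, optics gives the robot as it stands.
- The arm moves only by the tool jog_arm, never from a script. Its arguments are lists of equal length, an entry for each row: "dr": the turn, a rotation vector about the tool's x, y, z normalised to -1 to 1, where 1 is 4 degrees, a list of three; "translation": the shift along the tool's x, y, z normalised to -1 to 1, where 1 is 0.025 m, a list of three; "jaw": the opening, from 0 (shut) to 1 (fully open). A call has 1 to 10 rows; each row shifts and turns the commanded pose from where the row before left it, along the tool's axes as they then stand; what a row does not reach is not made up. A row lasts 1/10 s, in which the tool goes at most 50 mm and 8.59 degrees, less where a joint would pass 70% of its speed; a pose out of reach is approached as far as the arm can. A call with a number of a shift or a turn outside -1 to 1 is refused whole. A call with a gripper value outside its range is refused whole. The fingers move at their own pace and stop on an object; "squeeze" is the grip in N (left out, the last holds). Time passes only in rows, so rows that do not move let the fingers close. It gives the time, the measured TCP pose, the force, the opening and the grip force at its end, in the units of the state.
- manip.get_obs(): the state, without advancing time (a new reading comes with each control period).
- optics.camera(name): name is "side" or "top" or "wrist"; returns a dict with "color" (384x512x3 uint8, red, green, blue), "mtx" (3x3 intrinsics, pixels), "R" (3x3) and "t" (3): a world point X has camera coordinates R X + t. Camera axes: x right, y down, z forward; pixel columns grow to the right and rows downward; lengths in m; the calibration is good to about 2 mm. A picture is of the moment at which its call begins. There is no depth.
- manip.hand_in(): hands the job in; it is judged then, once.
The state is a dict: "clock": time; "joint_pos": joint angles; "joint_velocities": joint speeds; "tau": joint torques, N m; "position": TCP position; "ee_rot": TCP orientation; "ft_force": force on the tool from outside, world axes, zero at the start; "torque": the same for the moment, N m; "grip_width": opening from 0.0 (shut) to 1.0 (fully open); "grasp_force": force on a finger pad.
Only numpy, scipy, OpenCV 4.12 (cv2) and the standard library are available. Lean on these libraries where they do the work, as an engineer would, in place of code of your own. Each camera call takes 0.05 s, during which the arm holds its last target. There are 200 camera calls.

## Working session

There is one attempt and no reset: what is moved stays moved. The work goes in short steps, Python scripts to look and compute and a tool call to move; the robot and the scene stay as the last step left them, time stands still between calls to the robot, and variables do not carry over. Pictures are saved under pics/ and viewed, at most 14 in all, crops included, and the job is handed in when it is done.

Besides the shell and the picture viewer there is one more tool, called after ">>>" as name(argument=value, ...), one argument or row to a line, values as JSON. jog_arm: Moves the arm, as the interface text tells. Scaled input: -1 to 1 covers 0.025 m each way for a shift and 4 degrees each way for a turn. Its arguments: {"type":"object","properties":{"dr":{"type":"array","items":{"type":"array","items":{"type":"number"}}},"translation":{"type":"array","items":{"type":"array","items":{"type":"number"}}},"jaw":{"type":"array","items":{"type":"number"}},"squeeze":{"type":"number"}},"required":["dr","translation","jaw"]}

```bash
ls; mkdir -p pics
python3 - <<'E'
from workcell import manip, optics
import cv2,numpy as np
o=manip.get_obs(); print({k:np.round(v,3) for k,v in o.items()})
for n in("side","top"):
    c=optics.camera(n); cv2.imwrite(f"pics/{n}0.png",cv2.resize(c["color"][:,:,::-1],(800,600),interpolation=cv2.INTER_CUBIC)); np.savez(f"{n}0.npz",**c)
    print(n,c["mtx"].round(1).tolist(),(-c["R"].T@c["t"]).round(3),c["R"].round(3).tolist())
E
```

```text
pics
{'clock': np.float64(0.0), 'joint_pos': array([ 1.145,  0.333, -0.065,  1.461,  0.022,  1.35 , -0.089]), 'joint_velocities': array([-0.   , -0.   ,  0.   ,  0.   , -0.001, -0.001, -0.   ]), 'tau': array([ 2.0000e-03, -6.2544e+01,  5.1000e-02, -3.9161e+01,  1.6000e-02,
        1.0000e-02,  0.0000e+00]), 'position': array([ 0.245, -0.575,  0.231]), 'ee_rot': array([ 0.98 ,  0.2  , -0.   , -0.001]), 'ft_force': array([ 1.055, -0.929, -0.692]), 'torque': array([ 0.014, -0.014, -0.014]), 'grasp_force': np.float64(0.0), 'grip_width': np.float64(1.001)}
side [[390.0, 0.0, 260.2], [0.0, 390.0, 189.7], [0.0, 0.0, 1.0]] [0.326 0.644 0.784] [[-0.943, -0.334, -0.021], [-0.222, 0.672, -0.707], [0.25, -0.662, -0.707]]
top [[450.9, 0.0, 254.9], [0.0, 450.9, 191.7], [0.0, 0.0, 1.0]] [ 0.405 -0.003  1.298] [[0.017, -1.0, -0.013], [-0.988, -0.015, -0.153], [0.153, 0.015, -0.988]]
```

View pics/top0.png

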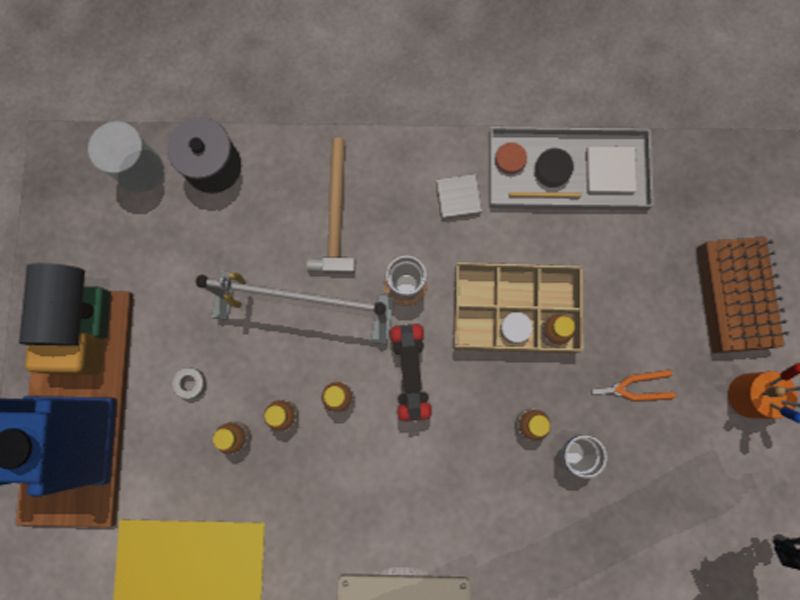

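View pics/side0.png

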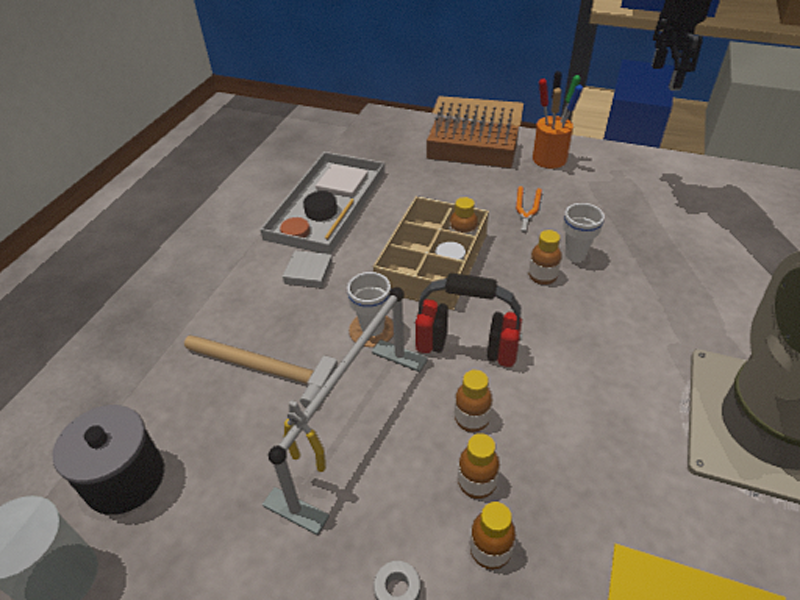

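The top view shows the rail on the left, with posts at about (205,283) and (380,308) and its yellow pliers at about (232,290). The muffs are at (410,372) and cup0 is at (406,280). The caddy centre is at (518,307), with a tin at (517,327) and a stored bottle at (560,327). The spares are at (229,438), (279,415), (336,397) and (537,426), and the loose cup is at (586,457). I'll measure these next on a zoomed crop and with blobs.

```bash
cat > h.py <<'E'
import numpy as np,cv2
from scipy.optimize import least_squares
def load(n): return dict(np.load(n))
def proj(c,X):
    p=(c["R"]@np.atleast_2d(X).T).T+c["t"]; q=(c["mtx"]@p.T).T; return q[:,:2]/q[:,2:]
def ray(c,uv,z):
    d=c["R"].T@np.linalg.solve(c["mtx"],np.r_[uv,1]); o=-c["R"].T@c["t"]; return o+d*(z-o[2])/d[2]
A=np.linspace(0,2*np.pi,48,endpoint=False)
def circ(x,y,r,z): return np.c_[x+r*np.cos(A),y+r*np.sin(A),np.full(48,z)]
def hullc(c,X):
    h=cv2.convexHull(proj(c,X).astype(np.float32)); m=cv2.moments(h); return np.array([m["m10"]/m["m00"],m["m01"]/m["m00"]]),m["m00"]
def capfit(c,uv,z0=0):
    f=lambda p:hullc(c,np.r_[circ(*p,.018,z0+.071),circ(*p,.018,z0+.095)])[0]-uv
    s=least_squares(f,ray(c,uv,z0+.085)[:2],diff_step=1e-3); return s.x,hullc(c,np.r_[circ(*s.x,.018,z0+.071),circ(*s.x,.018,z0+.095)])[1]
def blobs(c,lo,hi,amin):
    h=cv2.cvtColor(c["color"],cv2.COLOR_RGB2HSV); n,l,s,ce=cv2.connectedComponentsWithStats(cv2.inRange(h,lo,hi))
    return [(s[i,4],ce[i],s[i,:4]) for i in range(1,n) if s[i,4]>=amin]
E
python3 - <<'E'
from h import *
np.set_printoptions(precision=4,suppress=True)
for n in("top","side"):
    c=load(n+"0.npz")
    print(n)
    for a,ce,b in blobs(c,(22,150,90),(32,255,255),60):
        if a<900:
            x,m=capfit(c,ce); print("cap",a,ce,x,"pred area",round(m))
    for a,ce,b in blobs(c,(0,150,60),(6,255,255),40)+blobs(c,(172,150,60),(179,255,255),40): print("red",a,ce,b,ray(c,ce,.06)[:2])
c=load("top0.npz")["color"][145:315,120:395,::-1]
cv2.imwrite("pics/crop.png",cv2.resize(c,None,fx=2.9,fy=2.9,interpolation=cv2.INTER_CUBIC))
c=load("side0.npz")["color"][115:345,170:370,::-1]
cv2.imwrite("pics/crops.png",cv2.resize(c,None,fx=2.6,fy=2.6,interpolation=cv2.INTER_CUBIC))
E
```

```text
top
cap 140 [360.7    208.6571] [ 0.5501 -0.2704] pred area 168
cap 138 [213.6449 253.2536] [0.4242 0.1233] pred area 156
cap 135 [175.8   265.637] [0.3899 0.2232] pred area 168
cap 145 [344.6966 271.9655] [ 0.381  -0.2249] pred area 171
cap 137 [142.8759 280.6423] [0.3491 0.309 ] pred area 179
red 51 [252.9412 213.549 ] [250 209   7  10] [0.5348 0.0208]
red 54 [266.8889 212.0185] [264 208   7  10] [ 0.5397 -0.0176]
red 55 [257.6909 263.8   ] [255 259   7  10] [0.3982 0.0055]
red 62 [271.8387 262.371 ] [269 258   7  10] [ 0.4027 -0.0328]
side
cap 109 [296.7339 131.789 ] [ 0.5515 -0.2757] pred area 149
cap 128 [350.8828 153.1719] [ 0.3818 -0.2267] pred area 174
cap 210 [303.4619 244.7952] [0.4246 0.1209] pred area 274
cap 88 [201.9432 286.0795] [0.5936 0.2881] pred area 329
cap 272 [307.1324 286.8529] [0.3901 0.2208] pred area 332
cap 314 [316.6146 330.965 ] [0.35   0.3053] pred area 400
red 50 [347.42  59.12] [346  51   4  17] [ 0.4986 -0.8204]
red 327 [272.0245 208.2875] [266 192  14  34] [0.5315 0.0193]
red 325 [325.0738 217.08  ] [319 200  13  34] [0.3996 0.0059]
```

View pics/crop.png

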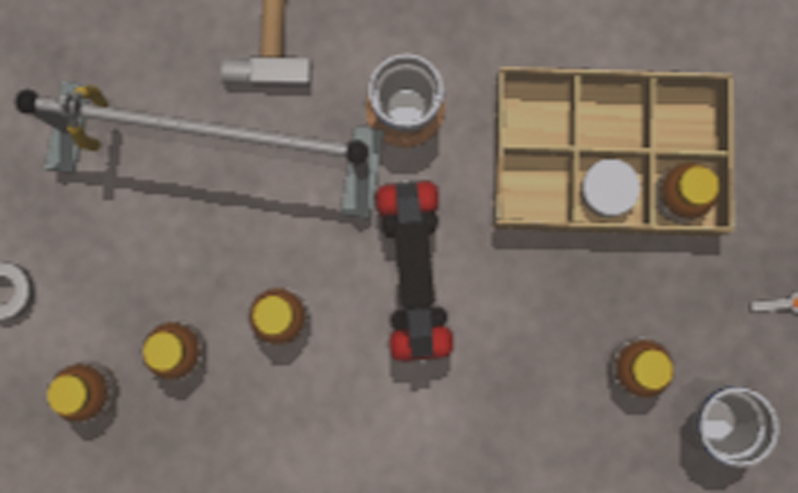

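View pics/crops.png

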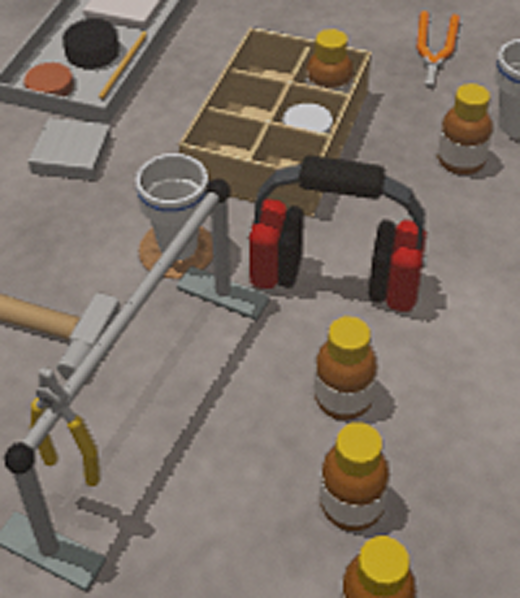

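Run:
```python
from h import *
np.set_printoptions(precision=4,suppress=True)
t=load("top0.npz");s=load("side0.npz")
T=lambda x,y,z: ray(t,[120+(x+.5)/2.9-.5,145+(y+.5)/2.9-.5],z)[:2]
S=lambda x,y,z: ray(s,[170+(x+.5)/2.6-.5,115+(y+.5)/2.6-.5],z)[:2]
def rect(P):
    P=np.array(P); print("ctr",P.mean(0),"sides",[np.linalg.norm(P[i]-P[(i+1)%4]) for i in range(4)])
    d=P[0]-P[1]+P[3]-P[2]; print("yaw of y axis dev deg",np.degrees(np.arctan2(-d[0],d[1])))
print("caddy top");rect([T(499,68,.06),T(733,73,.06),T(732,231,.06),T(496,227,.06)])
print("caddy side ends",S(252,29,.06),S(371,52,.06),S(180,150,.06))
for n,f,a,b in(("top",T,(27,102),(357,152)),("side",S,(20,459),(217,189))):
    a=f(*a,.147);b=f(*b,.147);d=a-b
    print("rail",n,a,b,(a+b)/2,np.linalg.norm(d),"yaw",np.degrees(np.arctan2(-d[0],d[1])))
print("cup0 top",T(406,92.5,.104),T(369,92,.104),T(443,92,.104),T(406,55,.104),T(406,130,.104))
print("cup0 side",S(172,184,.104), S(136,184,.104),S(208,184,.104))
print("cup1 top",T(738.5,427,.1),T(700,427,.1),T(777,427,.1),T(738.5,388,.1),T(738.5,466,.1))
p=np.array([584,218])*.64; print("cup1 side",ray(s,p,.1)[:2])
print("pad top",T(413,232,.15),T(418,309,.15),T(416,270,.155),"side",S(305,168,.15),S(382,182,.15),S(343,172,.15))
for f,n in((T,"roll"),): print(n,f(7,293,.02))
```

```text
caddy top
ctr [ 0.5868 -0.1963] sides [np.float64(0.22483538426214716), np.float64(0.15221796728007528), np.float64(0.22257166823358815), np.float64(0.1536215643804161)]
yaw of y axis dev deg -0.24713780729369386
caddy side ends [ 0.6569 -0.3067] [ 0.5097 -0.3063] [ 0.6596 -0.0785]
rail top [0.6087 0.3433] [0.5679 0.0461] [0.5883 0.1947] 0.3000050155573415 yaw -7.820641152248172
rail side [0.6075 0.345 ] [0.569  0.0459] [0.5882 0.1955] 0.301588403892472 yaw -7.34442416209622
cup0 top [0.6305 0.0036] [0.6304 0.038 ] [ 0.6314 -0.0307] [0.666  0.0041] [0.5952 0.0031]
cup0 side [0.6288 0.0127] [0.6617 0.0236] [0.5959 0.0019]
cup1 top [ 0.3317 -0.2979] [ 0.3311 -0.2637] [ 0.3323 -0.3322] [ 0.366  -0.2987] [ 0.2978 -0.2972]
cup1 side [ 0.3302 -0.2851]
pad top [ 0.4973 -0.0047] [ 0.4303 -0.0101] [ 0.4638 -0.0078] side [ 0.5014 -0.0017] [ 0.4311 -0.0058] [ 0.4674 -0.0074]
roll [0.442  0.3898]
```

```bash
python3 - <<'E'
from h import *
np.set_printoptions(precision=4,suppress=True)
t=load("top0.npz")
T=lambda x,y,z: ray(t,[120+(x+.5)/2.9-.5,145+(y+.5)/2.9-.5],z)[:2]
for p in [(222,60),(222,88),(310,60),(310,88),(262,40),(284,40)]: print("hammer",p,T(*p,.02))
for p in [(100,95),(108,105),(95,148)]: print("rail pliers",p,T(*p,.15))
E
cat > st.py <<'E'
from workcell import manip
import numpy as np
from scipy.spatial.transform import Rotation as R
o=manip.get_obs();r=R.from_quat(o["ee_rot"]).as_matrix()
print("t",round(float(o["clock"]),1),"pos",o["position"].round(4),"yaw",np.degrees(np.arctan2(r[1,0],r[0,0])).round(2),"tilt",np.degrees(np.arccos(-r[2,2])).round(2),r[:2,2].round(4),"w",round(float(o["grip_width"]),3),"f",o["ft_force"].round(1),"gf",round(float(o["grasp_force"]),1))
E
cat > look.py <<'E'
import sys
from h import *
from workcell import optics
for n in("top","side"):
    c=optics.camera(n); np.savez(n+".npz",**c)
    for a,ce,b in blobs(c,(22,150,90),(32,255,255),60):
        if 60<a<600: x,m=capfit(c,ce); print(n,"cap",a,round(m),x.round(4))
E
```

```text
hammer (222, 60) [0.6767 0.1885]
hammer (222, 88) [0.6483 0.1874]
hammer (310, 60) [0.678  0.1004]
hammer (310, 88) [0.6495 0.0997]
hammer (262, 40) [0.6977 0.1491]
hammer (284, 40) [0.698 0.127]
rail pliers (100, 95) [0.6155 0.2772]
rail pliers (108, 105) [0.6065 0.2696]
rail pliers (95, 148) [0.5675 0.2792]
```

>>> jog_arm(
  dr=[
    [0, 0, 0.96],
    [0, 0, 0.96],
    [0, 0, 0.96],
    [0, 0, 0.96],
    [0, 0, 0.96],
    [0, 0, 0.96],
    [0, 0, 0],
    [0, 0, 0],
    [0, 0, 0],
    [0, 0, 0],
  ],
  translation=[
    [0, 0, 0],
    [0, 0, 0],
    [0, 0, 0],
    [0, 0, 0],
    [0, 0, 0],
    [0, 0, 0],
    [0.4, -1, 0],
    [0.4, -1, 0],
    [0.4, -1, 0],
    [0.4, -1, 0],
  ],
  jaw=[0.7, 0.7, 0.7, 0.7, 0.7, 0.7, 0.7, 0.7, 0.7, 0.7],
  squeeze=40,
)

```text
clock: 1.1
position: [0.2851, -0.4738, 0.2309]
ee_rot: [1.0, 0.0, -0.0, -0.0]
ft_force: [1.4, 0.4, -0.2]
grip_width: 0.702
grasp_force: 0.0
```

>>> jog_arm(
  dr=[
    [0, 0, 0],
    [0, 0, 0],
    [0, 0, 0],
    [0, 0, 0],
    [0, 0, 0],
    [0, 0, 0],
    [0, 0, 0],
    [0, 0, 0],
    [0, 0, 0],
    [0, 0, 0],
  ],
  translation=[
    [0.4, -1, 0],
    [0.4, -1, 0],
    [0.4, -1, 0],
    [0.4, -1, 0],
    [0.4, -1, 0],
    [0.4, -1, 0],
    [0.4, -1, 0],
    [0.4, -1, 0],
    [0.4, -1, 0],
    [0, 0, 0],
  ],
  jaw=[0.7, 0.7, 0.7, 0.7, 0.7, 0.7, 0.7, 0.7, 0.7, 0.7],
)

```text
clock: 2.1
position: [0.3762, -0.2466, 0.2313]
ee_rot: [1.0, 0.003, 0.0, -0.0]
ft_force: [-0.2, -0.2, 0.4]
grip_width: 0.702
grasp_force: 0.0
```

```bash
python3 st.py; python3 look.py
```

```text
t 2.1 pos [ 0.3762 -0.2466  0.2313] yaw 0.33 tilt 0.03 [0.0002 0.0005] w 0.702 f [-0.2 -0.2  0.4] gf 0.0
top cap 140 168 [ 0.5503 -0.2702]
top cap 139 156 [0.4243 0.1233]
top cap 136 168 [0.3898 0.2231]
top cap 73 170 [ 0.3838 -0.2197]
top cap 137 179 [0.3491 0.309 ]
side cap 102 149 [ 0.5513 -0.2761]
side cap 128 174 [ 0.3814 -0.226 ]
side cap 220 275 [0.4243 0.1218]
side cap 96 329 [0.5929 0.2892]
side cap 276 332 [0.3899 0.2212]
side cap 326 401 [0.3497 0.306 ]
```

>>> jog_arm(
  dr=[
    [0, 0, 0.04],
    [0, 0, 0.04],
    [0, 0, 0],
    [0, 0, 0],
    [0, 0, 0],
    [0, 0, 0],
    [0, 0, 0],
    [0, 0, 0],
    [0, 0, 0],
    [0, 0, 0],
  ],
  translation=[
    [0.2, -0.8, 0],
    [0, 0, 0.6],
    [0, 0, 1],
    [0, 0, 1],
    [0, 0, 1],
    [0, 0, 0.8],
    [0, 0, 0.7],
    [0, 0, 0.6],
    [0, 0, 0.6],
    [0, 0, 0],
  ],
  jaw=[0.7, 0.7, 0.7, 0.7, 0.7, 0.7, 0.7, 0.7, 0.7, 0.7],
)

```text
clock: 3.2
position: [0.3781, -0.2303, 0.072]
ee_rot: [1.0, -0.003, -0.002, -0.001]
ft_force: [0.0, -0.1, 0.1]
grip_width: 0.695
grasp_force: 0.0
```

>>> jog_arm(
  dr=[
    [0, 0, 0],
    [0, 0, 0],
    [0, 0, 0],
    [0, 0, 0],
    [0, 0, 0],
    [0, 0, 0],
    [0, 0, 0],
    [0, 0, 0],
  ],
  translation=[
    [0, 0, 0],
    [0, 0, 0],
    [0, 0, 0],
    [0, 0, 0],
    [0, 0, 0],
    [0, 0, 0],
    [0, 0, 0],
    [0, 0, 0],
  ],
  jaw=[0.5, 0.4, 0.3, 0.2, 0.2, 0.2, 0.2, 0.2],
  squeeze=40,
)

```text
clock: 4.0
position: [0.3803, -0.2302, 0.0744]
ee_rot: [1.0, -0.002, 0.001, 0.0]
ft_force: [-0.3, 0.1, 5.3]
grip_width: 0.41
grasp_force: 39.2
```

```bash
python3 st.py
python3 - <<'E'
from workcell import optics
import cv2,numpy as np
c=optics.camera("wrist"); cv2.imwrite("pics/w1.png",c["color"][:,:,::-1])
E
```

```text
t 4.0 pos [ 0.3803 -0.2302  0.0744] yaw -0.27 tilt 0.08 [ 0.0012 -0.0009] w 0.41 f [-0.3  0.1  5.3] gf 39.2
```

View pics/w1.png

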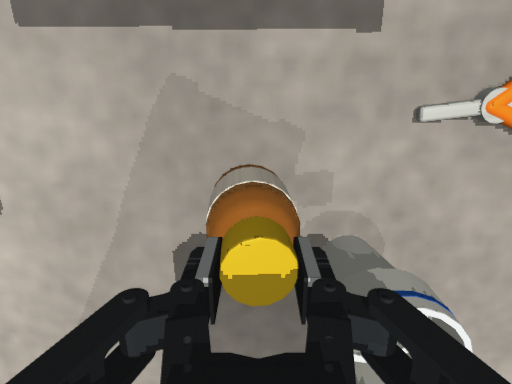

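The wrist view shows the cap centred between the pads at about (258,262). The opening is 0.41, which matches a 36 mm cap. I'll lift it and carry it to the far-right cell.

>>> jog_arm(
  dr=[
    [0, 0, 0],
    [0, 0, 0],
    [0, 0, 0],
    [0, 0, 0],
    [0, 0, 0],
    [0, 0, 0],
    [0, 0, 0],
    [0, 0, 0],
    [0, 0, 0],
    [0, 0, 0],
  ],
  translation=[
    [0, 0, -0.4],
    [0, 0, -0.8],
    [0, 0, -1],
    [0, 0, -1],
    [0, 0, -1],
    [0, 0, -0.6],
    [0.5, 0.2, 0],
    [1, 0.2, 0],
    [1, 0.2, 0],
    [1, 0.2, 0],
  ],
  jaw=[0.2, 0.2, 0.2, 0.2, 0.2, 0.2, 0.2, 0.2, 0.2, 0.2],
)

```text
clock: 5.05
position: [0.4677, -0.2505, 0.1942]
ee_rot: [1.0, -0.003, -0.0, 0.0]
ft_force: [0.2, 0.6, -1.5]
grip_width: 0.412
grasp_force: 40.0
```

>>> jog_arm(
  dr=[
    [0, 0, 0],
    [0, 0, 0],
    [0, 0, 0],
    [0, 0, 0],
    [0, 0, 0],
    [0, 0, 0],
    [0, 0, 0],
    [0, 0, 0],
    [0, 0, 0],
    [0, 0, 0],
  ],
  translation=[
    [1, 0.2, 0],
    [1, 0.2, 0],
    [1, 0.2, 0],
    [1, 0.2, 0],
    [1, 0, 0],
    [0.8, 0, 0],
    [0.4, 0, 0],
    [0, 0, 0],
    [0, 0, 0],
    [0, 0, 0],
  ],
  jaw=[0.2, 0.2, 0.2, 0.2, 0.2, 0.2, 0.2, 0.2, 0.2, 0.2],
)

```text
clock: 6.05
position: [0.6212, -0.2715, 0.1941]
ee_rot: [1.0, -0.003, -0.0, 0.0]
ft_force: [0.6, 0.3, -1.8]
grip_width: 0.411
grasp_force: 40.0
```

```bash
python3 st.py
```

```text
t 6.0 pos [ 0.6212 -0.2715  0.1941] yaw -0.32 tilt 0.03 [-0.0003 -0.0005] w 0.411 f [ 0.6  0.3 -1.8] gf 40.0
```

>>> jog_arm(
  dr=[
    [0, 0, 0],
    [0, 0, 0],
    [0, 0, 0],
    [0, 0, 0],
    [0, 0, 0],
    [0, 0, 0],
    [0, 0, 0],
    [0, 0, 0],
    [0, 0, 0],
  ],
  translation=[
    [0.1, -0.04, 0.5],
    [0, 0, 1],
    [0, 0, 1],
    [0, 0, 0.6],
    [0, 0, 0.5],
    [0, 0, 0.5],
    [0, 0, 0.3],
    [0, 0, 0.16],
    [0, 0, 0],
  ],
  jaw=[0.2, 0.2, 0.2, 0.2, 0.2, 0.2, 0.2, 0.2, 0.2],
)

```text
clock: 6.95
position: [0.6246, -0.2701, 0.0797]
ee_rot: [1.0, -0.002, -0.0, -0.0]
ft_force: [0.9, 0.2, -1.5]
grip_width: 0.412
grasp_force: 40.0
```

```bash
python3 st.py
```

```text
t 7.0 pos [ 0.6246 -0.2701  0.0797] yaw -0.28 tilt 0.0 [-0.0001  0.    ] w 0.412 f [ 0.9  0.2 -1.5] gf 40.0
```

>>> jog_arm(
  dr=[
    [0, 0, 0],
    [0, 0, 0],
    [0, 0, 0],
    [0, 0, 0],
    [0, 0, 0],
    [0, 0, 0],
    [0, 0, 0],
    [0, 0, 0],
    [0, 0, 0],
    [0, 0, 0],
  ],
  translation=[
    [0, 0, 0.05],
    [0, 0, 0.02],
    [0, 0, 0],
    [0, 0, 0],
    [0, 0, 0],
    [0, 0, -0.4],
    [0, 0, -1],
    [0, 0, -1],
    [0, 0, -1],
    [0, 0, -1],
  ],
  jaw=[0.2, 0.2, 0.45, 0.52, 0.55, 0.55, 0.55, 0.55, 0.55, 0.55],
)

```text
clock: 7.95
position: [0.6246, -0.2702, 0.1902]
ee_rot: [1.0, -0.002, 0.0, 0.0]
ft_force: [-0.0, -0.3, 1.4]
grip_width: 0.548
grasp_force: 0.0
```

```bash
python3 st.py; python3 look.py
```

```text
t 8.0 pos [ 0.6246 -0.2702  0.1902] yaw -0.28 tilt 0.06 [ 0.0009 -0.0005] w 0.548 f [-0.  -0.3  1.4] gf 0.0
top cap 99 167 [ 0.6262 -0.2657]
top cap 64 168 [ 0.5482 -0.271 ]
top cap 139 156 [0.4241 0.1232]
top cap 136 168 [0.3898 0.2231]
top cap 135 179 [0.349  0.3092]
side cap 105 144 [ 0.6283 -0.2711]
side cap 99 149 [ 0.5502 -0.2751]
side cap 219 275 [0.4241 0.1217]
side cap 98 329 [0.593  0.2891]
side cap 278 332 [0.3898 0.2213]
side cap 325 401 [0.3497 0.3059]
```

>>> jog_arm(
  dr=[
    [0, 0, 0],
    [0, 0, 0],
    [0, 0, 0],
    [0, 0, 0],
    [0, 0, 0],
    [0, 0, 0],
    [0, 0, 0],
    [0, 0, 0],
    [0, 0, 0],
    [0, 0, 0],
  ],
  translation=[
    [-0.6, 0.1, -0.5],
    [-1, 0.1, -0.5],
    [-1, 0.1, -0.5],
    [-1, 0.1, 0],
    [-1, 0.1, 0],
    [-1, 0.1, 0],
    [-1, 0.1, 0],
    [-1, 0.1, 0],
    [-1, 0.1, 0],
    [-1, 0.1, 0],
  ],
  jaw=[0.6, 0.7, 0.8, 0.9, 1, 1, 1, 1, 1, 1],
)

```text
clock: 9.05
position: [0.3834, -0.294, 0.2259]
ee_rot: [1.0, -0.002, 0.0, 0.0]
ft_force: [0.1, 0.1, -0.4]
grip_width: 1.004
grasp_force: 0.0
```

>>> jog_arm(
  dr=[
    [0, 0, -0.07],
    [0, 0, 0],
    [0, 0, 0],
    [0, 0, 0],
    [0, 0, 0],
  ],
  translation=[
    [-1, 0.1, 0],
    [-0.7, 0, 0],
    [-0.3, 0, 0],
    [0, 0, 0],
    [0, 0, 0],
  ],
  jaw=[1, 1, 1, 1, 1],
)

```text
clock: 9.55
position: [0.3353, -0.2961, 0.2258]
ee_rot: [1.0, 0.0, 0.0, 0.0]
ft_force: [-0.0, -0.4, 0.5]
grip_width: 0.998
grasp_force: 0.0
```

```bash
python3 st.py
python3 - <<'E'
from workcell import optics
import cv2,numpy as np
c=optics.camera("wrist"); np.savez("w2.npz",**c); cv2.imwrite("pics/w2.png",c["color"][:,:,::-1])
E
```

```text
t 9.6 pos [ 0.3353 -0.2961  0.2258] yaw 0.04 tilt 0.04 [ 0.0006 -0.0004] w 0.998 f [-0.  -0.4  0.5] gf 0.0
```

View pics/w2.png

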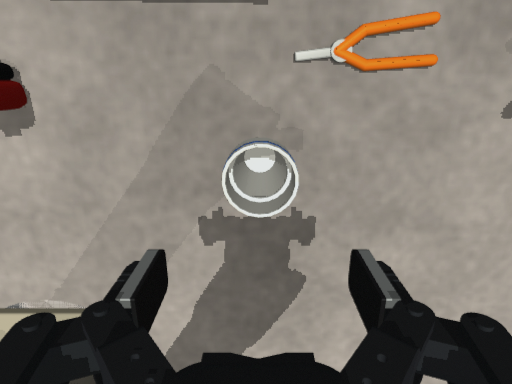

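The cup rim is at about (260,179), spanning columns 222–298 and rows 141–217, centred between the fingers.

Run:
```python
from h import *
w=load("w2.npz"); print(ray(w,[260,179.5],.1),ray(w,[222,179.5],.1),ray(w,[298,179.5],.1),ray(w,[260,142],.1),ray(w,[260,217],.1))
```

```text
[ 0.3334256  -0.29729572  0.1       ] [ 0.33338993 -0.26373265  0.1       ] [ 0.33346127 -0.33086165  0.1       ] [ 0.36678357 -0.29717835  0.1       ] [ 0.29733472 -0.2974227   0.1       ]
```

>>> jog_arm(
  dr=[
    [0, 0, 0],
    [0, 0, 0],
    [0, 0, 0],
    [0, 0, 0],
    [0, 0, 0],
    [0, 0, 0],
    [0, 0, 0],
    [0, 0, 0],
    [0, 0, 0],
    [0, 0, 0],
  ],
  translation=[
    [-0.08, 0.05, 0.4],
    [0, 0, 0.9],
    [0, 0, 1],
    [0, 0, 1],
    [0, 0, 0.9],
    [0, 0, 0.8],
    [0, 0, 0.6],
    [0, 0, 0.4],
    [0, 0, 0.1],
    [0, 0, 0],
  ],
  jaw=[1, 1, 1, 1, 1, 1, 1, 1, 1, 1],
)

```text
clock: 10.6
position: [0.3326, -0.2974, 0.0729]
ee_rot: [1.0, 0.0, -0.0, -0.0]
ft_force: [-0.1, 0.7, 0.5]
grip_width: 0.997
grasp_force: 0.0
```

>>> jog_arm(
  dr=[
    [0, 0, 0],
    [0, 0, 0],
    [0, 0, 0],
    [0, 0, 0],
    [0, 0, 0],
    [0, 0, 0],
  ],
  translation=[
    [0, 0, 0],
    [0, 0, 0],
    [0, 0, 0],
    [0, 0, 0],
    [0, 0, 0],
    [0, 0, 0],
  ],
  jaw=[0.8, 0.7, 0.6, 0.6, 0.6, 0.6],
  squeeze=30,
)

```text
clock: 11.2
position: [0.3331, -0.2981, 0.0741]
ee_rot: [1.0, -0.0, 0.001, 0.001]
ft_force: [-0.5, 0.1, 5.7]
grip_width: 0.798
grasp_force: 33.6
```

```bash
python3 st.py
```

```text
t 11.2 pos [ 0.3331 -0.2981  0.0741] yaw -0.0 tilt 0.12 [ 0.0015 -0.0014] w 0.798 f [-0.5  0.1  5.7] gf 33.6
```

>>> jog_arm(
  dr=[
    [0, 0, 0],
    [0, 0, 0],
    [0, 0, 0],
    [0, 0, 0],
    [0, 0, 0],
    [0, 0, 0],
    [0, 0, 0],
    [0, 0, 0],
    [0, 0, 0],
    [0, 0, 0],
  ],
  translation=[
    [0, 0, -0.4],
    [0, 0, -0.8],
    [0, 0, -1],
    [0, 0, -1],
    [0, 0, -1],
    [0, 0, -1],
    [0.6, 0, -0.4],
    [1, 0, 0],
    [1, 0, 0],
    [1, 0, 0],
  ],
  jaw=[0.6, 0.6, 0.6, 0.6, 0.6, 0.6, 0.6, 0.6, 0.6, 0.6],
)

```text
clock: 12.2
position: [0.4233, -0.2976, 0.214]
ee_rot: [1.0, -0.0, 0.0, 0.0]
ft_force: [-0.7, -0.1, -0.9]
grip_width: 0.798
grasp_force: 34.4
```

>>> jog_arm(
  dr=[
    [0, 0, 0],
    [0, 0, 0],
    [0, 0, 0],
    [0, 0, 0],
    [0, 0, 0],
    [0, 0, 0],
    [0, 0, 0],
    [0, 0, 0],
    [0, 0, 0],
    [0, 0, 0],
  ],
  translation=[
    [1, 0, 0],
    [1, 0, 0],
    [1, 0, 0],
    [1, -0.6, 0],
    [1, -1, 0],
    [1, -1, 0],
    [1, -1, 0],
    [1, -1, 0],
    [0.3, -1, 0],
    [0, -1, 0],
  ],
  jaw=[0.6, 0.6, 0.6, 0.6, 0.6, 0.6, 0.6, 0.6, 0.6, 0.6],
)

```text
clock: 13.2
position: [0.6307, -0.131, 0.2132]
ee_rot: [1.0, 0.0, -0.0, -0.0]
ft_force: [-0.1, -0.1, -0.2]
grip_width: 0.796
grasp_force: 34.4
```

>>> jog_arm(
  dr=[
    [0, 0, 0],
    [0, 0, 0],
    [0, 0, 0],
    [0, 0, 0],
    [0, 0, 0],
    [0, 0, 0],
    [0, 0, 0],
    [0, 0, 0],
  ],
  translation=[
    [0, -1, 0],
    [0, -1, 0],
    [0, -1, 0],
    [0, -1, 0],
    [0, -1, 0],
    [0, -0.4, 0],
    [0, 0, 0],
    [0, 0, 0],
  ],
  jaw=[0.6, 0.6, 0.6, 0.6, 0.6, 0.6, 0.6, 0.6],
)

```text
clock: 14.0
position: [0.63, 0.0008, 0.2132]
ee_rot: [1.0, -0.001, 0.0, 0.001]
ft_force: [0.3, -1.0, -1.5]
grip_width: 0.8
grasp_force: 34.4
```

```bash
python3 st.py
python3 - <<'E'
from workcell import optics
import cv2,numpy as np
for n in("side","wrist"):
    c=optics.camera(n); np.savez(n+"3.npz",**c)
    if n=="side": I=cv2.resize(c["color"][70:260,190:400,::-1],None,fx=2.1,fy=2.1,interpolation=cv2.INTER_CUBIC)
    else: J=c["color"][:,120:400,::-1]
J=cv2.resize(J,(280,399)); cv2.imwrite("pics/x3.png",np.hstack([I,J]))
E
```

```text
t 14.0 pos [0.63   0.0008 0.2132] yaw -0.07 tilt 0.06 [ 0.    -0.001] w 0.8 f [ 0.3 -1.  -1.5] gf 34.4
```

View pics/x3.png

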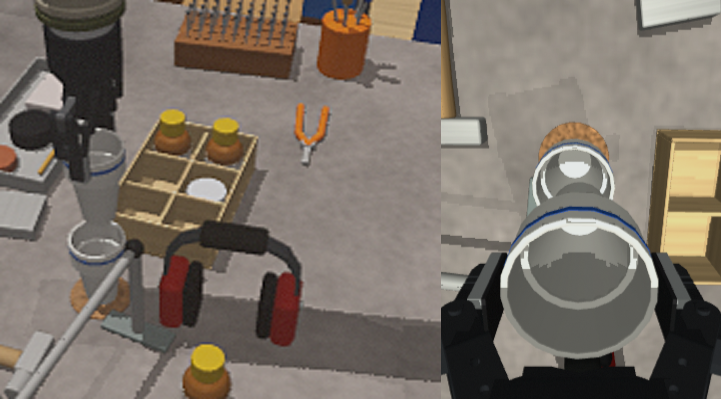

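The held cup sits right above cup0's mouth: at about (100,175) over (97,240) in the left panel. I'll lower it.

>>> jog_arm(
  dr=[
    [0, 0, 0],
    [0, 0, 0],
    [0, 0, 0],
    [0, 0, 0],
    [0, 0, 0],
    [0, 0, 0],
    [0, 0, 0],
    [0, 0, 0],
    [0, 0, 0],
    [0, 0, 0],
  ],
  translation=[
    [0.02, -0.11, 0.2],
    [0, 0, 0.4],
    [0, 0, 0.5],
    [0, 0, 0.5],
    [0, 0, 0.5],
    [0, 0, 0.5],
    [0, 0, 0.5],
    [0, 0, 0.4],
    [0, 0, 0.2],
    [0, 0, 0],
  ],
  jaw=[0.6, 0.6, 0.6, 0.6, 0.6, 0.6, 0.6, 0.6, 0.6, 0.6],
)

```text
clock: 15.1
position: [0.6302, 0.0052, 0.1198]
ee_rot: [1.0, 0.0, -0.0, 0.0]
ft_force: [0.6, 0.1, -0.3]
grip_width: 0.795
grasp_force: 34.4
```

```bash
python3 st.py
```

```text
t 15.1 pos [0.6302 0.0052 0.1198] yaw 0.01 tilt 0.05 [-0.0009 -0.    ] w 0.795 f [ 0.6  0.1 -0.3] gf 34.4
```

>>> jog_arm(
  dr=[
    [0, 0, 0],
    [0, 0, 0],
    [0, 0, 0],
    [0, 0, 0],
    [0, 0, 0],
  ],
  translation=[
    [0, 0.03, 0.1],
    [0, 0, 0.1],
    [0, 0, 0.1],
    [0, 0, 0.05],
    [0, 0, 0],
  ],
  jaw=[0.6, 0.6, 0.6, 0.6, 0.6],
)

```text
clock: 15.6
position: [0.6305, 0.0045, 0.1118]
ee_rot: [1.0, 0.0, 0.0, 0.0]
ft_force: [0.5, 0.9, -1.0]
grip_width: 0.801
grasp_force: 34.3
```

```bash
python3 st.py
```

```text
t 15.6 pos [0.6305 0.0045 0.1118] yaw 0.0 tilt 0.01 [ 0.0001 -0.    ] w 0.801 f [ 0.5  0.9 -1. ] gf 34.3
```

Nearly seated. I'll lower a little more, release, and press lightly only if needed.

>>> jog_arm(
  dr=[
    [0, 0, 0],
    [0, 0, 0],
    [0, 0, 0],
    [0, 0, 0],
    [0, 0, 0],
    [0, 0, 0],
    [0, 0, 0],
    [0, 0, 0],
    [0, 0, 0],
    [0, 0, 0],
  ],
  translation=[
    [0, 0, 0.04],
    [0, 0, 0.03],
    [0, 0, 0],
    [0, 0, 0],
    [0, 0, 0],
    [0, 0, 0],
    [0, 0, -0.3],
    [0, 0, -0.6],
    [0, 0, -1],
    [0, 0, -1],
  ],
  jaw=[0.6, 0.6, 0.9, 1, 1, 1, 1, 1, 1, 1],
)

```text
clock: 16.6
position: [0.6305, 0.0045, 0.1847]
ee_rot: [1.0, 0.0, 0.0, -0.0]
ft_force: [-0.6, 0.8, -0.4]
grip_width: 1.0
grasp_force: 0.0
```

>>> jog_arm(
  dr=[
    [0, 0, 0],
    [0, 0, 0],
    [0, 0, 0],
    [0, 0, 0],
    [0, 0, 0],
    [0, 0, 0],
  ],
  translation=[
    [0, 0, -1],
    [0, 0, -1],
    [0, 0, -0.6],
    [0, 0, 0],
    [0, 0, 0],
    [0, 0, 0],
  ],
  jaw=[1, 1, 1, 1, 1, 1],
)

```text
clock: 17.2
position: [0.6299, 0.0043, 0.2461]
ee_rot: [1.0, 0.0, -0.001, 0.0]
ft_force: [0.4, 0.5, -0.2]
grip_width: 1.002
grasp_force: 0.0
```

```bash
python3 st.py
python3 - <<'E'
from workcell import optics
import cv2,numpy as np
for n in("side","wrist"):
    c=optics.camera(n); np.savez(n+"4.npz",**c)
    if n=="side": I=cv2.resize(c["color"][120:260,190:340,::-1],None,fx=2.85,fy=2.85,interpolation=cv2.INTER_CUBIC)
    else: J=c["color"][:,120:400,::-1]
J=cv2.resize(J,(280,399)); cv2.imwrite("pics/x4.png",np.hstack([I,J]))
E
```

```text
t 17.2 pos [0.6299 0.0043 0.2461] yaw 0.0 tilt 0.12 [-0.0021 -0.0002] w 1.002 f [ 0.4  0.5 -0.2] gf 0.0
```

View pics/x4.png

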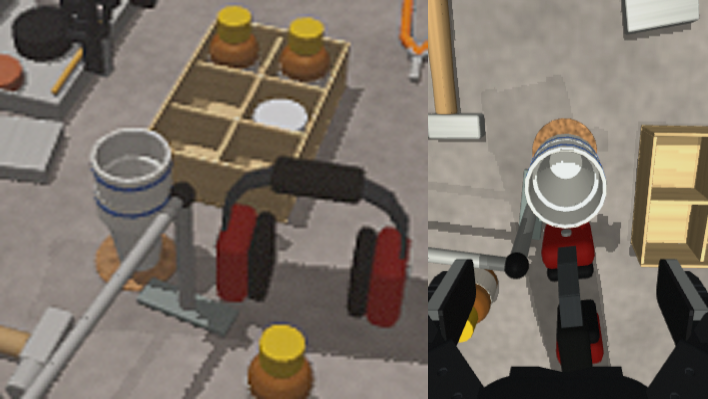

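Both collars are flush, with two blue lines one step apart, and the stack is upright on the coaster. Next I'll do the muffs, whose pad is at about (.465, -.0065) and turned about 5°.

>>> jog_arm(
  dr=[
    [0, 0, 0],
    [0, 0, 0],
    [0, 0, 0],
    [0, 0, 0],
    [0, 0, 0],
    [0, 0, 0],
    [0, 0, 0],
    [0, 0, 0],
    [0, 0, -0.7],
    [0, 0, -0.55],
  ],
  translation=[
    [-0.5, 0, 0],
    [-1, 0.1, 0],
    [-1, 0.1, 0],
    [-1, 0.1, 0],
    [-1, 0.1, 0],
    [-1, 0, 0],
    [-0.7, 0, 0],
    [-0.4, 0, 0],
    [0, 0, 0],
    [0, 0, 0],
  ],
  jaw=[0.7, 0.7, 0.7, 0.7, 0.7, 0.7, 0.7, 0.7, 0.7, 0.7],
  squeeze=60,
)

```text
clock: 18.3
position: [0.4654, -0.0057, 0.2474]
ee_rot: [0.999, 0.044, -0.0, 0.0]
ft_force: [0.2, -0.5, 0.1]
grip_width: 0.695
grasp_force: 0.0
```

>>> jog_arm(
  dr=[
    [0, 0, 0],
  ],
  translation=[
    [0, 0, 0],
  ],
  jaw=[0.7],
)

```text
clock: 18.4
position: [0.4655, -0.0055, 0.2473]
ee_rot: [0.999, 0.044, -0.0, -0.0]
ft_force: [1.5, -0.5, 0.3]
grip_width: 0.701
grasp_force: 0.0
```

```bash
python3 st.py
python3 - <<'E'
from workcell import optics
import cv2,numpy as np
c=optics.camera("wrist"); np.savez("w5.npz",**c); cv2.imwrite("pics/w5.png",c["color"][:,:,::-1])
E
```

```text
t 18.4 pos [ 0.4655 -0.0055  0.2473] yaw 5.04 tilt 0.02 [-0.0003  0.    ] w 0.701 f [ 1.5 -0.5  0.3] gf 0.0
```

View pics/w5.png

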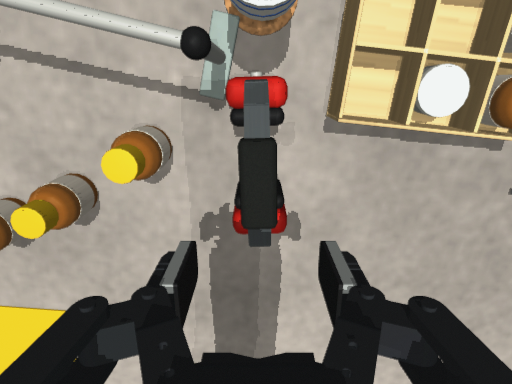

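The pad sits at about (258,182), vertical in the image and centred between the fingers. I'll descend and grip.

>>> jog_arm(
  dr=[
    [0, 0, 0],
    [0, 0, 0],
    [0, 0, 0],
    [0, 0, 0],
    [0, 0, 0],
    [0, 0, 0],
    [0, 0, 0],
    [0, 0, 0],
  ],
  translation=[
    [0, 0, 0.5],
    [0, 0, 0.9],
    [0, 0, 0.9],
    [0, 0, 0.8],
    [0, 0, 0.6],
    [0, 0, 0.4],
    [0, 0, 0.16],
    [0, 0, 0],
  ],
  jaw=[0.7, 0.7, 0.7, 0.7, 0.7, 0.7, 0.7, 0.7],
)

```text
clock: 19.25
position: [0.4653, -0.0055, 0.1406]
ee_rot: [0.999, 0.044, -0.0, -0.0]
ft_force: [-0.7, -0.7, -0.4]
grip_width: 0.699
grasp_force: 0.0
```

>>> jog_arm(
  dr=[
    [0, 0, 0],
    [0, 0, 0],
    [0, 0, 0],
    [0, 0, 0],
    [0, 0, 0],
    [0, 0, 0],
    [0, 0, 0],
  ],
  translation=[
    [0, 0, 0],
    [0, 0, 0],
    [0, 0, 0],
    [0, 0, 0],
    [0, 0, 0],
    [0, 0, 0],
    [0, 0, 0],
  ],
  jaw=[0.5, 0.4, 0.3, 0.2, 0.2, 0.2, 0.2],
  squeeze=60,
)

```text
clock: 19.95
position: [0.4661, -0.0057, 0.142]
ee_rot: [0.999, 0.043, 0.001, 0.0]
ft_force: [-1.0, -0.5, 6.1]
grip_width: 0.338
grasp_force: 60.1
```

```bash
python3 st.py;python3 - <<'E'
from h import *
w=load("w5.npz"); print([ray(w,p,.15)[:2].round(4) for p in((258,137),(258,228),(238,182),(278,182))])
E
```

```text
t 19.9 pos [ 0.4661 -0.0057  0.142 ] yaw 4.98 tilt 0.1 [ 0.0017 -0.0004] w 0.338 f [-1.  -0.5  6.1] gf 60.1
[array([ 0.506 , -0.0012]), array([ 0.4304, -0.0079]), array([0.469 , 0.0114]), array([ 0.4718, -0.0201])]
```

>>> jog_arm(
  dr=[
    [0, 0, 0],
    [0, 0, 0],
    [0, 0, 0],
    [0, 0, 0],
    [0, 0, 0],
    [0, 0, 0.3],
    [0, 0, 0.35],
    [0, 0, 0.3],
    [0, 0, 0.3],
    [0, 0, 0],
  ],
  translation=[
    [0, 0, -0.3],
    [0, 0, -0.6],
    [0, 0, -0.9],
    [0, 0, -1],
    [0, 0, -1],
    [0, 0, -1],
    [0, 0, -1],
    [0, 0, -0.8],
    [0, 0, -0.4],
    [0, 0, 0],
  ],
  jaw=[0.2, 0.2, 0.2, 0.2, 0.2, 0.2, 0.2, 0.2, 0.2, 0.2],
)

```text
clock: 20.95
position: [0.4658, -0.0054, 0.317]
ee_rot: [1.0, -0.0, 0.001, 0.0]
ft_force: [0.6, 0.3, -2.7]
grip_width: 0.332
grasp_force: 59.4
```

>>> jog_arm(
  dr=[
    [0, 0, 0],
    [0, 0, 0],
    [0, 0, 0],
    [0, 0, 0],
    [0, 0, 0],
    [0, 0, 0],
    [0, 0, 0],
    [0, 0, 0],
    [0, 0, 0],
    [0, 0, 0],
  ],
  translation=[
    [0, -0.5, 0],
    [0.2, -0.9, 0],
    [0.4, -1, 0],
    [0.6, -1, 0],
    [0.6, -1, 0],
    [0.6, -1, 0],
    [0.6, -1, 0],
    [0.6, -1, 0],
    [0.6, -0.9, 0],
    [0.5, -0.7, 0],
  ],
  jaw=[0.2, 0.2, 0.2, 0.2, 0.2, 0.2, 0.2, 0.2, 0.2, 0.2],
)

```text
clock: 21.95
position: [0.5824, 0.2221, 0.3142]
ee_rot: [1.0, 0.001, -0.001, -0.0]
ft_force: [0.3, -0.7, -2.4]
grip_width: 0.334
grasp_force: 59.4
```

>>> jog_arm(
  dr=[
    [0, 0, 0],
    [0, 0, 0],
    [0, 0, 0],
    [0, 0, 0],
  ],
  translation=[
    [0.3, -0.35, 0],
    [0, 0, 0],
    [0, 0, 0],
    [0, 0, 0],
  ],
  jaw=[0.2, 0.2, 0.2, 0.2],
)

```text
clock: 22.35
position: [0.5903, 0.2272, 0.3161]
ee_rot: [1.0, -0.001, 0.0, 0.0]
ft_force: [-0.5, -0.3, -2.8]
grip_width: 0.333
grasp_force: 59.5
```

```bash
python3 st.py
python3 - <<'E'
from workcell import optics
import cv2,numpy as np
for n in("side","wrist"):
    c=optics.camera(n); np.savez(n+"6.npz",**c)
    if n=="side": I=cv2.resize(c["color"][100:370,150:380,::-1],None,fx=1.48,fy=1.48,interpolation=cv2.INTER_CUBIC)
    else: J=c["color"][:,:,::-1]
J=cv2.resize(J,(420,399)); cv2.imwrite("pics/x6.png",np.hstack([I[:399],J]))
E
```

```text
t 22.4 pos [0.5903 0.2272 0.3161] yaw -0.06 tilt 0.04 [ 0.0001 -0.0007] w 0.333 f [-0.5 -0.3 -2.8] gf 59.5
```

View pics/x6.png

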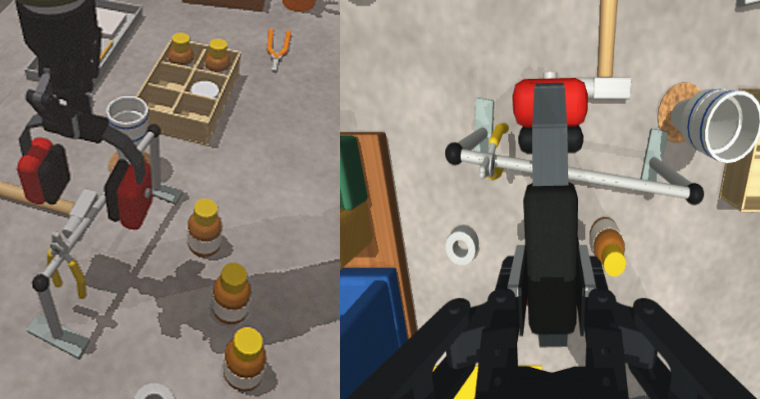

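The muffs are held centred over the bar, clear of the yellow pliers at about (497,155). I'll lower them.

>>> jog_arm(
  dr=[
    [0, 0, 0],
    [0, 0, 0],
    [0, 0, 0],
    [0, 0, 0],
    [0, 0, 0],
    [0, 0, 0],
    [0, 0, 0],
    [0, 0, 0],
    [0, 0, 0],
    [0, 0, 0],
  ],
  translation=[
    [0, -0.03, 0.4],
    [0, 0, 0.7],
    [0, 0, 0.8],
    [0, 0, 0.8],
    [0, 0, 0.8],
    [0, 0, 0.8],
    [0, 0, 0.7],
    [0, 0, 0.5],
    [0, 0, 0.3],
    [0, 0, 0],
  ],
  jaw=[0.2, 0.2, 0.2, 0.2, 0.2, 0.2, 0.2, 0.2, 0.2, 0.2],
)

```text
clock: 23.45
position: [0.5901, 0.2286, 0.1701]
ee_rot: [1.0, -0.0, -0.001, 0.0]
ft_force: [0.2, 0.4, -1.7]
grip_width: 0.337
grasp_force: 59.5
```

```bash
python3 st.py
```

```text
t 23.4 pos [0.5901 0.2286 0.1701] yaw -0.01 tilt 0.08 [-0.0013 -0.0006] w 0.337 f [ 0.2  0.4 -1.7] gf 59.5
```

>>> jog_arm(
  dr=[
    [0, 0, 0],
    [0, 0, 0],
    [0, 0, 0],
    [0, 0, 0],
    [0, 0, 0],
  ],
  translation=[
    [0, 0, 0.12],
    [0, 0, 0.12],
    [0, 0, 0.12],
    [0, 0, 0],
    [0, 0, 0],
  ],
  jaw=[0.2, 0.2, 0.2, 0.2, 0.2],
)

```text
clock: 23.95
position: [0.5905, 0.229, 0.1622]
ee_rot: [1.0, 0.0, 0.0, 0.0]
ft_force: [0.1, 0.4, -3.2]
grip_width: 0.33
grasp_force: 59.5
```

```bash
python3 st.py
```

```text
t 23.9 pos [0.5905 0.229  0.1622] yaw 0.0 tilt 0.01 [ 0.0002 -0.0001] w 0.33 f [ 0.1  0.4 -3.2] gf 59.5
```

>>> jog_arm(
  dr=[
    [0, 0, 0],
    [0, 0, 0],
    [0, 0, 0],
    [0, 0, 0],
    [0, 0, 0],
  ],
  translation=[
    [0, 0, 0.05],
    [0, 0, 0.05],
    [0, 0, 0.03],
    [0, 0, 0],
    [0, 0, 0],
  ],
  jaw=[0.2, 0.2, 0.2, 0.2, 0.2],
)

```text
clock: 24.45
position: [0.5905, 0.2289, 0.1591]
ee_rot: [1.0, -0.0, 0.0, 0.0]
ft_force: [-1.3, -1.1, 1.3]
grip_width: 0.336
grasp_force: 59.9
```

```bash
python3 st.py
```

```text
t 24.4 pos [0.5905 0.2289 0.1591] yaw -0.01 tilt 0.02 [ 0.0003 -0.0001] w 0.336 f [-1.3 -1.1  1.3] gf 59.9
```

Contact: the force went from -3 N to +1.3 N. I'll release and rise.

>>> jog_arm(
  dr=[
    [0, 0, 0],
    [0, 0, 0],
    [0, 0, 0],
    [0, 0, 0],
    [0, 0, 0],
    [0, 0, 0],
    [0, 0, 0],
    [0, 0, 0],
    [0, 0, 0],
    [0, 0, 0],
  ],
  translation=[
    [0, 0, 0],
    [0, 0, 0],
    [0, 0, 0],
    [0, 0, 0],
    [0, 0, -0.3],
    [0, 0, -0.6],
    [0, 0, -1],
    [0, 0, -1],
    [0, 0, -1],
    [0, 0, 0],
  ],
  jaw=[0.4, 0.45, 0.5, 0.52, 0.52, 0.52, 0.52, 0.52, 0.52, 0.52],
)

```text
clock: 25.45
position: [0.5918, 0.2301, 0.2617]
ee_rot: [1.0, 0.0, 0.003, -0.001]
ft_force: [-1.1, 0.9, 0.4]
grip_width: 0.52
grasp_force: 0.0
```

```bash
python3 st.py; python3 look.py
python3 - <<'E'
from h import *
I=load("side.npz")["color"][100:370,150:420,::-1]; J=load("top.npz")["color"][150:290,110:260,::-1]
cv2.imwrite("pics/x7.png",np.hstack([cv2.resize(I,(400,400),interpolation=3),cv2.resize(J,(400,400),interpolation=3)]))
E
```

```text
t 25.4 pos [0.5918 0.2301 0.2617] yaw 0.0 tilt 0.41 [0.0066 0.0026] w 0.52 f [-1.1  0.9  0.4] gf 0.0
top cap 132 167 [ 0.6282 -0.2671]
top cap 141 168 [ 0.5501 -0.2702]
top cap 137 179 [0.349 0.309]
side cap 109 144 [ 0.6282 -0.271 ]
side cap 108 149 [ 0.5514 -0.2754]
side cap 224 270 [0.4582 0.1253]
side cap 132 330 [0.5914 0.2907]
side cap 278 333 [0.3888 0.2216]
side cap 361 402 [0.349  0.3071]
```

View pics/x7.png

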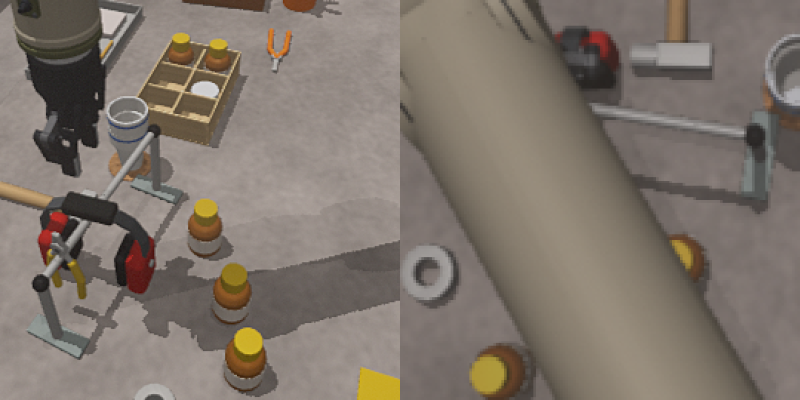

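The muffs hang astride the bar, clear of the pliers. The nearest spare was knocked from (.424,.122) to about (.458,.126), so I'll take that one next.

>>> jog_arm(
  dr=[
    [0, 0, 0],
    [0, 0, 0],
    [0, 0, 0],
    [0, 0, 0],
    [0, 0, 0],
    [0, 0, 0],
    [0, 0, 0],
    [0, 0, 0],
    [0, 0, 0],
    [0, 0, 0],
  ],
  translation=[
    [-0.4, 0.3, 0],
    [-0.8, 0.7, 0],
    [-0.9, 0.7, 0],
    [-0.9, 0.7, 0],
    [-0.9, 0.7, 0],
    [-0.8, 0.6, 0],
    [-0.5, 0.3, 0],
    [-0.16, 0.14, 0],
    [0, 0, 0],
    [0, 0, 0],
  ],
  jaw=[0.7, 0.7, 0.7, 0.7, 0.7, 0.7, 0.7, 0.7, 0.7, 0.7],
  squeeze=40,
)

```text
clock: 26.55
position: [0.4568, 0.1258, 0.2561]
ee_rot: [1.0, 0.0, -0.0, -0.0]
ft_force: [-0.6, -0.8, 0.8]
grip_width: 0.697
grasp_force: 0.0
```

```bash
python3 st.py; python3 look.py
python3 - <<'E'
from h import *
from workcell import optics
c=optics.camera("wrist")
for a,ce,b in blobs(c,(22,150,90),(32,255,255),200): x,m=capfit(c,ce); print("wrist",a,round(m),x.round(4),b)
E
```

```text
t 26.6 pos [0.4568 0.1258 0.2561] yaw 0.01 tilt 0.02 [-0.0002  0.0002] w 0.697 f [-0.6 -0.8  0.8] gf 0.0
top cap 135 167 [ 0.6284 -0.2669]
top cap 141 168 [ 0.5501 -0.2702]
top cap 135 179 [0.349  0.3092]
side cap 66 144 [ 0.6345 -0.2691]
side cap 220 270 [0.4585 0.1251]
side cap 128 330 [0.5916 0.2906]
side cap 286 332 [0.3895 0.2217]
side cap 350 402 [0.3492 0.3071]
wrist 337 2261 [0.588  0.3338] [ 4  2 47 35]
wrist 1071 1158 [0.457 0.128] [239 145  36  39]
wrist 1029 1153 [0.3882 0.2242] [150 207  37  37]
wrist 1032 1193 [0.3477 0.3106] [ 76 240  40  37]
wrist 1207 1126 [0.2478 0.4085] [  6 315  56  42]
wrist 799 948 [0.1788 0.2975] [104 355  39  29]
```

>>> jog_arm(
  dr=[
    [0, 0, 0],
    [0, 0, 0],
    [0, 0, 0],
    [0, 0, 0],
    [0, 0, 0],
    [0, 0, 0],
    [0, 0, 0],
    [0, 0, 0],
    [0, 0, 0],
    [0, 0, 0],
  ],
  translation=[
    [0.04, -0.04, 0.5],
    [0, 0, 0.9],
    [0, 0, 1],
    [0, 0, 1],
    [0, 0, 1],
    [0, 0, 1],
    [0, 0, 0.9],
    [0, 0, 0.7],
    [0, 0, 0.3],
    [0, 0, 0],
  ],
  jaw=[0.7, 0.7, 0.7, 0.7, 0.7, 0.7, 0.7, 0.7, 0.7, 0.7],
)

```text
clock: 27.7
position: [0.4566, 0.1265, 0.0725]
ee_rot: [1.0, 0.0, -0.001, -0.0]
ft_force: [-1.5, 0.2, 0.1]
grip_width: 0.701
grasp_force: 0.0
```

>>> jog_arm(
  dr=[
    [0, 0, 0],
    [0, 0, 0],
    [0, 0, 0],
    [0, 0, 0],
    [0, 0, 0],
    [0, 0, 0],
    [0, 0, 0],
  ],
  translation=[
    [0, 0, 0],
    [0, 0, 0],
    [0, 0, 0],
    [0, 0, 0],
    [0, 0, 0],
    [0, 0, 0],
    [0, 0, 0],
  ],
  jaw=[0.5, 0.4, 0.3, 0.2, 0.2, 0.2, 0.2],
)

```text
clock: 28.4
position: [0.4582, 0.1268, 0.0748]
ee_rot: [1.0, 0.0, 0.001, -0.0]
ft_force: [-1.3, 0.5, 6.8]
grip_width: 0.405
grasp_force: 40.1
```

```bash
python3 st.py
```

```text
t 28.4 pos [0.4582 0.1268 0.0748] yaw 0.01 tilt 0.1 [0.0018 0.0002] w 0.405 f [-1.3  0.5  6.8] gf 40.1
```

>>> jog_arm(
  dr=[
    [0, 0, 0],
    [0, 0, 0],
    [0, 0, 0],
    [0, 0, 0],
    [0, 0, 0],
    [0, 0, 0],
    [0, 0, 0],
    [0, 0, 0],
    [0, 0, 0],
    [0, 0, 0],
  ],
  translation=[
    [0, 0, -0.4],
    [0, 0, -0.8],
    [0, 0, -1],
    [0, 0, -1],
    [0, 0, -1],
    [0, 0, -0.6],
    [0, 0.5, 0],
    [0, 1, 0],
    [0, 1, 0],
    [0, 1, 0],
  ],
  jaw=[0.2, 0.2, 0.2, 0.2, 0.2, 0.2, 0.2, 0.2, 0.2, 0.2],
)

```text
clock: 29.4
position: [0.4572, 0.038, 0.1944]
ee_rot: [1.0, 0.0, 0.0, 0.0]
ft_force: [-0.2, -0.3, -1.1]
grip_width: 0.401
grasp_force: 40.3
```

>>> jog_arm(
  dr=[
    [0, 0, 0],
    [0, 0, 0],
    [0, 0, 0],
    [0, 0, 0],
    [0, 0, 0],
    [0, 0, 0],
    [0, 0, 0],
    [0, 0, 0],
    [0, 0, 0],
    [0, 0, 0],
  ],
  translation=[
    [0, 1, 0],
    [0, 1, 0],
    [0, 1, 0],
    [0, 1, 0],
    [0.2, 1, 0],
    [0.6, 1, 0],
    [0.9, 1, 0],
    [0.9, 1, 0],
    [0.9, 0.9, 0],
    [0.9, 0.5, 0],
  ],
  jaw=[0.2, 0.2, 0.2, 0.2, 0.2, 0.2, 0.2, 0.2, 0.2, 0.2],
)

```text
clock: 30.4
position: [0.5677, -0.1987, 0.1941]
ee_rot: [1.0, -0.001, -0.0, 0.0]
ft_force: [0.2, -0.2, -1.1]
grip_width: 0.406
grasp_force: 40.3
```

>>> jog_arm(
  dr=[
    [0, 0, 0],
    [0, 0, 0],
    [0, 0, 0],
    [0, 0, 0],
    [0, 0, 0],
    [0, 0, 0],
  ],
  translation=[
    [0.9, 0, 0],
    [0.8, 0, 0],
    [0.5, 0, 0],
    [0, 0, 0],
    [0, 0, 0],
    [0, 0, 0],
  ],
  jaw=[0.2, 0.2, 0.2, 0.2, 0.2, 0.2],
)

```text
clock: 31.0
position: [0.6217, -0.1963, 0.1941]
ee_rot: [1.0, -0.0, -0.0, 0.0]
ft_force: [0.6, 0.2, -1.0]
grip_width: 0.402
grasp_force: 40.3
```

```bash
python3 st.py
```

```text
t 31.0 pos [ 0.6217 -0.1963  0.1941] yaw -0.02 tilt 0.02 [-0.0002 -0.0003] w 0.402 f [ 0.6  0.2 -1. ] gf 40.3
```

>>> jog_arm(
  dr=[
    [0, 0, 0],
    [0, 0, 0],
    [0, 0, 0],
    [0, 0, 0],
    [0, 0, 0],
    [0, 0, 0],
    [0, 0, 0],
    [0, 0, 0],
    [0, 0, 0],
  ],
  translation=[
    [0.08, 0, 0.5],
    [0, 0, 1],
    [0, 0, 1],
    [0, 0, 0.6],
    [0, 0, 0.5],
    [0, 0, 0.5],
    [0, 0, 0.3],
    [0, 0, 0.2],
    [0, 0, 0],
  ],
  jaw=[0.2, 0.2, 0.2, 0.2, 0.2, 0.2, 0.2, 0.2, 0.2],
)

```text
clock: 31.9
position: [0.6251, -0.196, 0.0794]
ee_rot: [1.0, 0.0, 0.001, 0.0]
ft_force: [-0.5, -0.3, -1.3]
grip_width: 0.408
grasp_force: 40.3
```

```bash
python3 st.py
```

```text
t 31.9 pos [ 0.6251 -0.196   0.0794] yaw 0.01 tilt 0.08 [ 0.0014 -0.0003] w 0.408 f [-0.5 -0.3 -1.3] gf 40.3
```

Now release and rise, then travel back toward the next spare at (.389,.223).

>>> jog_arm(
  dr=[
    [0, 0, 0],
    [0, 0, 0],
    [0, 0, 0],
    [0, 0, 0],
    [0, 0, 0],
    [0, 0, 0],
    [0, 0, 0],
    [0, 0, 0],
    [0, 0, 0],
    [0, 0, 0],
  ],
  translation=[
    [0, 0, 0.04],
    [0, 0, 0.01],
    [0, 0, 0],
    [0, 0, 0],
    [0, 0, 0],
    [0, 0, -0.4],
    [0, 0, -1],
    [0, 0, -1],
    [0, 0, -1],
    [0, 0, -1],
  ],
  jaw=[0.2, 0.2, 0.45, 0.52, 0.55, 0.55, 0.55, 0.55, 0.55, 0.55],
)

```text
clock: 32.9
position: [0.6245, -0.196, 0.1895]
ee_rot: [1.0, 0.0, 0.0, 0.0]
ft_force: [1.3, 0.5, -0.5]
grip_width: 0.549
grasp_force: 0.0
```

>>> jog_arm(
  dr=[
    [0, 0, 0],
    [0, 0, 0],
    [0, 0, 0],
    [0, 0, 0],
    [0, 0, 0],
    [0, 0, 0],
    [0, 0, 0],
    [0, 0, 0],
    [0, 0, 0],
    [0, 0, 0],
  ],
  translation=[
    [-0.6, 0, -0.5],
    [-1, 0, -0.5],
    [-1, -0.5, 0],
    [-1, -1, 0],
    [-1, -1, 0],
    [-1, -1, 0],
    [-1, -1, 0],
    [-1, -1, 0],
    [-1, -1, 0],
    [-0.8, -1, 0],
  ],
  jaw=[0.7, 0.7, 0.7, 0.7, 0.7, 0.7, 0.7, 0.7, 0.7, 0.7],
)

```text
clock: 33.9
position: [0.3883, -0.0076, 0.2132]
ee_rot: [1.0, 0.0, 0.0, 0.0]
ft_force: [-0.4, -0.0, 0.1]
grip_width: 0.697
grasp_force: 0.0
```

>>> jog_arm(
  dr=[
    [0, 0, 0],
    [0, 0, 0],
    [0, 0, 0],
    [0, 0, 0],
    [0, 0, 0],
    [0, 0, 0],
    [0, 0, 0],
    [0, 0, 0],
    [0, 0, 0],
    [0, 0, 0],
  ],
  translation=[
    [0, -1, 0],
    [0, -1, 0],
    [0, -1, 0],
    [0, -1, 0],
    [0, -1, 0],
    [0, -1, 0],
    [0, -1, 0],
    [0, -1, 0],
    [0, -0.8, 0],
    [0, -0.4, 0],
  ],
  jaw=[0.7, 0.7, 0.7, 0.7, 0.7, 0.7, 0.7, 0.7, 0.7, 0.7],
)

```text
clock: 34.9
position: [0.3892, 0.2232, 0.2133]
ee_rot: [1.0, 0.001, 0.0, -0.0]
ft_force: [0.6, 0.1, -0.2]
grip_width: 0.697
grasp_force: 0.0
```

```bash
cat > lookw.py <<'E'
from h import *
from workcell import optics
c=optics.camera("wrist")
for a,ce,b in blobs(c,(22,150,90),(32,255,255),200):
    x,m=capfit(c,ce)
    if .75<a/m<1.1: print("wrist",a,round(m),x.round(4),b)
E
python3 st.py; python3 look.py; python3 lookw.py
```

```text
t 34.9 pos [0.3892 0.2232 0.2133] yaw 0.12 tilt 0.06 [0.001  0.0004] w 0.697 f [ 0.6  0.1 -0.2] gf 0.0
top cap 132 162 [ 0.6272 -0.1985]
top cap 135 167 [ 0.6283 -0.2671]
top cap 141 168 [ 0.5503 -0.27  ]
side cap 107 144 [ 0.6284 -0.2714]
side cap 127 156 [ 0.6284 -0.2039]
side cap 130 330 [0.5918 0.2902]
side cap 288 333 [0.3894 0.2219]
side cap 357 402 [0.3489 0.3073]
wrist 1416 1538 [0.3884 0.2237] [237 156  41  44]
wrist 1381 1569 [0.3477 0.3102] [143 198  43  43]
```

>>> jog_arm(
  dr=[
    [0, 0, 0],
    [0, 0, 0],
    [0, 0, 0],
    [0, 0, 0],
    [0, 0, 0],
    [0, 0, 0],
    [0, 0, 0],
    [0, 0, 0],
    [0, 0, 0],
  ],
  translation=[
    [0, 0, 0.5],
    [0, 0, 0.9],
    [0, 0, 1],
    [0, 0, 1],
    [0, 0, 0.8],
    [0, 0, 0.7],
    [0, 0, 0.5],
    [0, 0, 0.2],
    [0, 0, 0],
  ],
  jaw=[0.7, 0.7, 0.7, 0.7, 0.7, 0.7, 0.7, 0.7, 0.7],
)

```text
clock: 35.95
position: [0.3892, 0.221, 0.072]
ee_rot: [1.0, -0.0, -0.0, 0.0]
ft_force: [-0.1, 0.1, 0.8]
grip_width: 0.703
grasp_force: 0.0
```

>>> jog_arm(
  dr=[
    [0, 0, 0],
    [0, 0, 0],
    [0, 0, 0],
    [0, 0, 0],
    [0, 0, 0],
    [0, 0, 0],
    [0, 0, 0],
  ],
  translation=[
    [0, 0, 0],
    [0, 0, 0],
    [0, 0, 0],
    [0, 0, 0],
    [0, 0, 0],
    [0, 0, 0],
    [0, 0, 0],
  ],
  jaw=[0.5, 0.4, 0.3, 0.2, 0.2, 0.2, 0.2],
)

```text
clock: 36.65
position: [0.3901, 0.2218, 0.0734]
ee_rot: [1.0, -0.0, 0.001, -0.0]
ft_force: [-0.8, 0.9, 6.5]
grip_width: 0.408
grasp_force: 40.0
```

```bash
python3 st.py
```

```text
t 36.6 pos [0.3901 0.2218 0.0734] yaw -0.0 tilt 0.1 [0.0016 0.0004] w 0.408 f [-0.8  0.9  6.5] gf 40.0
```

>>> jog_arm(
  dr=[
    [0, 0, 0],
    [0, 0, 0],
    [0, 0, 0],
    [0, 0, 0],
    [0, 0, 0],
    [0, 0, 0],
    [0, 0, 0],
    [0, 0, 0],
    [0, 0, 0],
    [0, 0, 0],
  ],
  translation=[
    [0, 0, -0.4],
    [0, 0, -0.8],
    [0, 0, -1],
    [0, 0, -1],
    [0, 0, -1],
    [0, 0, -0.6],
    [0, 0.5, 0],
    [0, 1, 0],
    [0, 1, 0],
    [0, 1, 0],
  ],
  jaw=[0.2, 0.2, 0.2, 0.2, 0.2, 0.2, 0.2, 0.2, 0.2, 0.2],
)

```text
clock: 37.65
position: [0.389, 0.1331, 0.193]
ee_rot: [1.0, 0.0, 0.0, 0.0]
ft_force: [0.1, -0.2, -3.1]
grip_width: 0.41
grasp_force: 40.6
```

>>> jog_arm(
  dr=[
    [0, 0, 0],
    [0, 0, 0],
    [0, 0, 0],
    [0, 0, 0],
    [0, 0, 0],
    [0, 0, 0],
    [0, 0, 0],
    [0, 0, 0],
    [0, 0, 0],
    [0, 0, 0],
  ],
  translation=[
    [0, 1, 0],
    [0, 1, 0],
    [0, 1, 0],
    [0, 1, 0],
    [0.1, 1, 0],
    [0.3, 1, 0],
    [0.5, 1, 0],
    [0.8, 1, 0],
    [1, 1, 0],
    [1, 0.9, 0],
  ],
  jaw=[0.2, 0.2, 0.2, 0.2, 0.2, 0.2, 0.2, 0.2, 0.2, 0.2],
)

```text
clock: 38.65
position: [0.4824, -0.1149, 0.193]
ee_rot: [1.0, -0.0, 0.0, 0.0]
ft_force: [-0.7, 0.7, -0.7]
grip_width: 0.405
grasp_force: 40.6
```

>>> jog_arm(
  dr=[
    [0, 0, 0],
    [0, 0, 0],
    [0, 0, 0],
    [0, 0, 0],
    [0, 0, 0],
    [0, 0, 0],
    [0, 0, 0],
    [0, 0, 0],
    [0, 0, 0],
  ],
  translation=[
    [1, 0.4, 0],
    [1, 0, 0],
    [1, 0, 0],
    [1, 0, 0],
    [1, 0, 0],
    [0.7, 0, 0],
    [0, 0, 0],
    [0, 0, 0],
    [0, 0, 0],
  ],
  jaw=[0.2, 0.2, 0.2, 0.2, 0.2, 0.2, 0.2, 0.2, 0.2],
)

```text
clock: 39.55
position: [0.6237, -0.1237, 0.1928]
ee_rot: [1.0, -0.0, -0.0, 0.0]
ft_force: [-0.5, 1.0, -1.7]
grip_width: 0.407
grasp_force: 40.6
```

```bash
python3 st.py
python3 - <<'E'
from workcell import optics
import cv2,numpy as np
c=optics.camera("wrist"); np.savez("w8.npz",**c); cv2.imwrite("pics/w8.png",c["color"][:,:,::-1])
E
```

```text
t 39.5 pos [ 0.6237 -0.1237  0.1928] yaw -0.01 tilt 0.02 [-0.0004 -0.0001] w 0.407 f [-0.5  1.  -1.7] gf 40.6
```

View pics/w8.png

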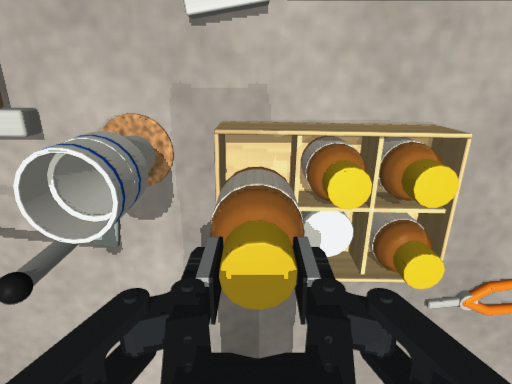

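The placed bottles stand inside their far cells at about (340,175) and (420,175). The held one is over the far-left cell, so I'll lower and release it.

>>> jog_arm(
  dr=[
    [0, 0, 0],
    [0, 0, 0],
    [0, 0, 0],
    [0, 0, 0],
    [0, 0, 0],
    [0, 0, 0],
    [0, 0, 0],
    [0, 0, 0],
    [0, 0, 0],
  ],
  translation=[
    [0, 0, 0.5],
    [0, 0, 1],
    [0, 0, 1],
    [0, 0, 0.6],
    [0, 0, 0.5],
    [0, 0, 0.5],
    [0, 0, 0.3],
    [0, 0, 0.2],
    [0, 0, 0],
  ],
  jaw=[0.2, 0.2, 0.2, 0.2, 0.2, 0.2, 0.2, 0.2, 0.2],
)

```text
clock: 40.5
position: [0.6251, -0.1234, 0.078]
ee_rot: [1.0, 0.0, 0.001, 0.0]
ft_force: [0.5, -0.4, -1.8]
grip_width: 0.403
grasp_force: 40.6
```

```bash
python3 st.py
```

```text
t 40.5 pos [ 0.6251 -0.1234  0.078 ] yaw 0.01 tilt 0.08 [ 0.0014 -0.0001] w 0.403 f [ 0.5 -0.4 -1.8] gf 40.6
```

>>> jog_arm(
  dr=[
    [0, 0, 0],
    [0, 0, 0],
    [0, 0, 0],
    [0, 0, 0],
    [0, 0, 0],
    [0, 0, 0],
    [0, 0, 0],
    [0, 0, 0],
    [0, 0, 0],
    [0, 0, 0],
  ],
  translation=[
    [0, 0, 0.04],
    [0, 0, 0.01],
    [0, 0, 0],
    [0, 0, 0],
    [0, 0, 0],
    [0, 0, -0.4],
    [0, 0, -1],
    [0, 0, -1],
    [0, 0, -1],
    [0, 0, -1],
  ],
  jaw=[0.2, 0.2, 0.45, 0.52, 0.55, 0.55, 0.55, 0.55, 0.55, 0.55],
)

```text
clock: 41.5
position: [0.6245, -0.1235, 0.1882]
ee_rot: [1.0, 0.0, 0.0, 0.0]
ft_force: [0.1, 0.5, -0.2]
grip_width: 0.55
grasp_force: 0.0
```

>>> jog_arm(
  dr=[
    [0, 0, 0],
    [0, 0, 0],
    [0, 0, 0],
    [0, 0, 0],
    [0, 0, 0],
    [0, 0, 0],
    [0, 0, 0],
    [0, 0, 0],
    [0, 0, 0],
    [0, 0, 0],
  ],
  translation=[
    [-0.6, 0, -0.5],
    [-1, 0, -0.5],
    [-1, -0.5, 0],
    [-1, -1, 0],
    [-1, -1, 0],
    [-1, -1, 0],
    [-1, -1, 0],
    [-1, -1, 0],
    [-1, -1, 0],
    [-1, -1, 0],
  ],
  jaw=[0.7, 0.7, 0.7, 0.7, 0.7, 0.7, 0.7, 0.7, 0.7, 0.7],
)

```text
clock: 42.5
position: [0.3834, 0.065, 0.2119]
ee_rot: [1.0, 0.0, 0.001, 0.0]
ft_force: [0.5, 1.0, 0.1]
grip_width: 0.696
grasp_force: 0.0
```

>>> jog_arm(
  dr=[
    [0, 0, 0],
    [0, 0, 0],
    [0, 0, 0],
    [0, 0, 0],
    [0, 0, 0],
    [0, 0, 0],
    [0, 0, 0],
    [0, 0, 0],
    [0, 0, 0],
    [0, 0, 0],
  ],
  translation=[
    [-1, -1, 0],
    [-0.5, -1, 0],
    [0, -1, 0],
    [0, -1, 0],
    [0, -1, 0],
    [0, -1, 0],
    [0, -1, 0],
    [0, -1, 0],
    [0, -0.9, 0],
    [0, -0.6, 0],
  ],
  jaw=[0.7, 0.7, 0.7, 0.7, 0.7, 0.7, 0.7, 0.7, 0.7, 0.7],
)

```text
clock: 43.5
position: [0.3467, 0.3031, 0.2121]
ee_rot: [1.0, 0.001, 0.0, -0.0]
ft_force: [0.5, 0.7, 0.1]
grip_width: 0.699
grasp_force: 0.0
```

>>> jog_arm(
  dr=[
    [0, 0, 0],
    [0, 0, 0],
    [0, 0, 0],
    [0, 0, 0],
  ],
  translation=[
    [0, -0.3, 0],
    [0, 0, 0],
    [0, 0, 0],
    [0, 0, 0],
  ],
  jaw=[0.7, 0.7, 0.7, 0.7],
)

```text
clock: 43.9
position: [0.3472, 0.3081, 0.2113]
ee_rot: [1.0, -0.001, 0.0, 0.0]
ft_force: [-0.2, 0.6, 0.0]
grip_width: 0.699
grasp_force: 0.0
```

```bash
python3 st.py; python3 look.py; python3 lookw.py
```

```text
t 43.9 pos [0.3472 0.3081 0.2113] yaw -0.06 tilt 0.05 [ 0.0005 -0.0008] w 0.699 f [-0.2  0.6  0. ] gf 0.0
top cap 133 158 [ 0.6263 -0.1247]
top cap 133 162 [ 0.6271 -0.1985]
top cap 132 167 [ 0.6284 -0.2668]
top cap 140 168 [ 0.5502 -0.2702]
top cap 341 193 [0.1891 0.257 ]
top cap 256 221 [0.1074 0.4584]
side cap 109 144 [ 0.6288 -0.2711]
side cap 126 156 [ 0.6288 -0.2037]
side cap 140 171 [ 0.6272 -0.1296]
side cap 127 330 [0.5915 0.2903]
side cap 355 402 [0.349  0.3074]
wrist 1436 1558 [0.348  0.3093] [237 155  41  44]
wrist 1284 1505 [0.2365 0.4429] [100 270  55  35]
```

>>> jog_arm(
  dr=[
    [0, 0, 0],
    [0, 0, 0],
    [0, 0, 0],
    [0, 0, 0],
    [0, 0, 0],
    [0, 0, 0],
    [0, 0, 0],
    [0, 0, 0],
    [0, 0, 0],
  ],
  translation=[
    [0.05, 0, 0.5],
    [0, 0, 0.9],
    [0, 0, 1],
    [0, 0, 1],
    [0, 0, 0.8],
    [0, 0, 0.7],
    [0, 0, 0.4],
    [0, 0, 0.2],
    [0, 0, 0],
  ],
  jaw=[0.7, 0.7, 0.7, 0.7, 0.7, 0.7, 0.7, 0.7, 0.7],
)

```text
clock: 44.95
position: [0.3477, 0.3086, 0.0729]
ee_rot: [1.0, 0.0, -0.001, 0.0]
ft_force: [-0.9, 0.3, -0.1]
grip_width: 0.7
grasp_force: 0.0
```

>>> jog_arm(
  dr=[
    [0, 0, 0],
    [0, 0, 0],
    [0, 0, 0],
    [0, 0, 0],
    [0, 0, 0],
    [0, 0, 0],
    [0, 0, 0],
  ],
  translation=[
    [0, 0, 0],
    [0, 0, 0],
    [0, 0, 0],
    [0, 0, 0],
    [0, 0, 0],
    [0, 0, 0],
    [0, 0, 0],
  ],
  jaw=[0.5, 0.4, 0.3, 0.2, 0.2, 0.2, 0.2],
)

```text
clock: 45.65
position: [0.3487, 0.3091, 0.0744]
ee_rot: [1.0, -0.0, 0.001, -0.0]
ft_force: [-0.2, -2.1, 6.3]
grip_width: 0.405
grasp_force: 39.6
```

```bash
python3 st.py
```

```text
t 45.6 pos [0.3487 0.3091 0.0744] yaw -0.02 tilt 0.06 [0.0011 0.0002] w 0.405 f [-0.2 -2.1  6.3] gf 39.6
```

>>> jog_arm(
  dr=[
    [0, 0, 0],
    [0, 0, 0],
    [0, 0, 0],
    [0, 0, 0],
    [0, 0, 0],
    [0, 0, 0],
    [0, 0, 0],
    [0, 0, 0],
    [0, 0, 0],
    [0, 0, 0],
  ],
  translation=[
    [0, 0, -0.4],
    [0, 0, -0.8],
    [0, 0, -1],
    [0, 0, -1],
    [0, 0, -1],
    [0, 0, -0.6],
    [0, 0.5, 0],
    [0.1, 1, 0],
    [0.2, 1, 0],
    [0.2, 1, 0],
  ],
  jaw=[0.2, 0.2, 0.2, 0.2, 0.2, 0.2, 0.2, 0.2, 0.2, 0.2],
)

```text
clock: 46.65
position: [0.3605, 0.2206, 0.1942]
ee_rot: [1.0, 0.0, 0.0, 0.0]
ft_force: [-0.1, -0.4, -2.5]
grip_width: 0.405
grasp_force: 40.5
```

>>> jog_arm(
  dr=[
    [0, 0, 0],
    [0, 0, 0],
    [0, 0, 0],
    [0, 0, 0],
    [0, 0, 0],
    [0, 0, 0],
    [0, 0, 0],
    [0, 0, 0],
    [0, 0, 0],
    [0, 0, 0],
  ],
  translation=[
    [0.2, 1, 0],
    [0.2, 1, 0],
    [0.2, 1, 0],
    [0.2, 1, 0],
    [0.2, 1, 0],
    [0.2, 1, 0],
    [0.2, 1, 0],
    [0.2, 1, 0],
    [0.4, 1, 0],
    [0.6, 1, 0],
  ],
  jaw=[0.2, 0.2, 0.2, 0.2, 0.2, 0.2, 0.2, 0.2, 0.2, 0.2],
)

```text
clock: 47.65
position: [0.4255, -0.0294, 0.1943]
ee_rot: [1.0, 0.0, 0.0, 0.0]
ft_force: [0.6, 0.6, -2.0]
grip_width: 0.404
grasp_force: 40.5
```

>>> jog_arm(
  dr=[
    [0, 0, 0],
    [0, 0, 0],
    [0, 0, 0],
    [0, 0, 0],
    [0, 0, 0],
    [0, 0, 0],
    [0, 0, 0],
    [0, 0, 0],
    [0, 0, 0],
  ],
  translation=[
    [0.9, 1, 0],
    [0.9, 1, 0],
    [0.9, 1, 0],
    [0.9, 0.6, 0],
    [0.8, 0.2, 0],
    [0.4, 0, 0],
    [0, 0, 0],
    [0, 0, 0],
    [0, 0, 0],
  ],
  jaw=[0.2, 0.2, 0.2, 0.2, 0.2, 0.2, 0.2, 0.2, 0.2],
)

```text
clock: 48.55
position: [0.545, -0.1231, 0.1941]
ee_rot: [1.0, 0.0, -0.0, 0.0]
ft_force: [0.4, 0.3, -2.9]
grip_width: 0.404
grasp_force: 40.5
```

```bash
python3 st.py
```

```text
t 48.5 pos [ 0.545  -0.1231  0.1941] yaw 0.03 tilt 0.01 [-0.0002 -0.0002] w 0.404 f [ 0.4  0.3 -2.9] gf 40.5
```

>>> jog_arm(
  dr=[
    [0, 0, 0],
    [0, 0, 0],
    [0, 0, 0],
    [0, 0, 0],
    [0, 0, 0],
    [0, 0, 0],
    [0, 0, 0],
    [0, 0, 0],
    [0, 0, 0],
    [0, 0, 0],
  ],
  translation=[
    [0.2, 0, 0],
    [0, 0, 0.5],
    [0, 0, 1],
    [0, 0, 1],
    [0, 0, 0.6],
    [0, 0, 0.5],
    [0, 0, 0.5],
    [0, 0, 0.3],
    [0, 0, 0.2],
    [0, 0, 0],
  ],
  jaw=[0.2, 0.2, 0.2, 0.2, 0.2, 0.2, 0.2, 0.2, 0.2, 0.2],
)

```text
clock: 49.55
position: [0.5512, -0.1237, 0.079]
ee_rot: [1.0, -0.0, 0.0, 0.0]
ft_force: [-0.1, 0.7, -2.5]
grip_width: 0.404
grasp_force: 40.5
```

```bash
python3 st.py
```

```text
t 49.5 pos [ 0.5512 -0.1237  0.079 ] yaw -0.01 tilt 0.05 [ 0.0009 -0.0003] w 0.404 f [-0.1  0.7 -2.5] gf 40.5
```

Release, rise, and back away to the side so the whole scene can be checked.

>>> jog_arm(
  dr=[
    [0, 0, 0],
    [0, 0, 0],
    [0, 0, 0],
    [0, 0, 0],
    [0, 0, 0],
    [0, 0, 0],
    [0, 0, 0],
    [0, 0, 0],
    [0, 0, 0],
    [0, 0, 0],
  ],
  translation=[
    [0, 0, 0.04],
    [0, 0, 0.01],
    [0, 0, 0],
    [0, 0, 0],
    [0, 0, 0],
    [0, 0, -0.4],
    [0, 0, -1],
    [0, 0, -1],
    [0, 0, -1],
    [0, 0, -1],
  ],
  jaw=[0.2, 0.2, 0.45, 0.52, 0.55, 0.55, 0.55, 0.55, 0.55, 0.55],
)

```text
clock: 50.55
position: [0.5507, -0.1234, 0.1894]
ee_rot: [1.0, 0.0, 0.0, 0.0]
ft_force: [0.2, 0.1, -0.5]
grip_width: 0.553
grasp_force: 0.0
```

>>> jog_arm(
  dr=[
    [0, 0, 0],
    [0, 0, 0],
    [0, 0, 0],
    [0, 0, 0],
    [0, 0, 0],
    [0, 0, 0],
    [0, 0, 0],
    [0, 0, 0],
    [0, 0, 0],
    [0, 0, 0],
  ],
  translation=[
    [-0.5, 0.2, -0.8],
    [-1, 0.6, -0.5],
    [-1, 1, 0],
    [-1, 1, 0],
    [-1, 1, 0],
    [-1, 1, 0],
    [-1, 1, 0],
    [0, 1, 0],
    [0, 1, 0],
    [0, 0.5, 0],
  ],
  jaw=[0.55, 0.55, 0.55, 0.55, 0.55, 0.55, 0.55, 0.55, 0.55, 0.55],
)

```text
clock: 51.55
position: [0.3877, -0.3329, 0.2208]
ee_rot: [1.0, -0.001, 0.0, 0.0]
ft_force: [-1.1, -0.3, -0.5]
grip_width: 0.552
grasp_force: 0.0
```

>>> jog_arm(
  dr=[
    [0, 0, 0],
    [0, 0, 0],
    [0, 0, 0],
    [0, 0, 0],
    [0, 0, 0],
  ],
  translation=[
    [0, 0, 0],
    [0, 0, 0],
    [0, 0, 0],
    [0, 0, 0],
    [0, 0, 0],
  ],
  jaw=[0.55, 0.55, 0.55, 0.55, 0.55],
)

```text
clock: 52.05
position: [0.3884, -0.3304, 0.2202]
ee_rot: [1.0, 0.0, 0.0, 0.0]
ft_force: [0.5, 0.3, 0.2]
grip_width: 0.549
grasp_force: 0.0
```

```bash
python3 st.py; python3 look.py
python3 - <<'E'
from h import *
I=load("side.npz")["color"][90:350,140:400,::-1]; J=load("top.npz")["color"][140:300,120:390,::-1]
cv2.imwrite("pics/x9.png",np.hstack([cv2.resize(I,(400,400),interpolation=3),cv2.resize(cv2.copyMakeBorder(J,55,55,0,0,0),(400,400),interpolation=3)]))
E
```

```text
t 52.0 pos [ 0.3884 -0.3304  0.2202] yaw 0.06 tilt 0.01 [ 0.0001 -0.0001] w 0.549 f [0.5 0.3 0.2] gf 0.0
top cap 133 158 [ 0.6263 -0.1247]
top cap 132 162 [ 0.6272 -0.1985]
top cap 134 167 [ 0.6282 -0.2668]
top cap 137 156 [ 0.5531 -0.1263]
top cap 141 168 [ 0.5502 -0.2702]
side cap 106 144 [ 0.6292 -0.2727]
side cap 106 149 [ 0.5519 -0.2759]
side cap 123 156 [ 0.6287 -0.2041]
side cap 135 171 [ 0.6277 -0.1295]
side cap 133 177 [ 0.5549 -0.1315]
side cap 101 328 [0.5945 0.2869]
```

View pics/x9.png

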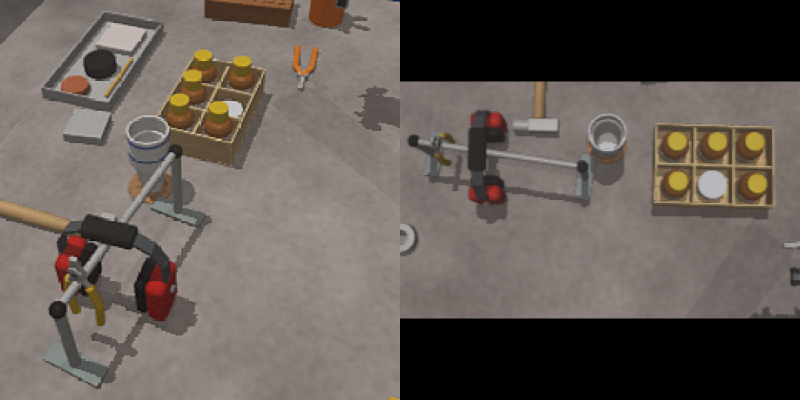

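The final view shows all five bottles and the tin upright in their cells. The cups are nested on the coaster at about (148,150), and the muffs hang level astride the bar clear of the hammer and pliers. I'll hand in.

```bash
python3 -c "
from workcell import manip
print(manip.hand_in())"
```

```text
the job is handed in; nothing more can be done
None
```

I handed the job in at about 52 s. The last camera check showed all four spare bottles upright in the empty caddy cells, the loose cup nested on the coaster cup, and the ear defenders astride the rail. The hand-in returned no verdict.

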